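# Lock out the biscuit press and load its die

### The job

Make the biscuit press safe and then load it: first turn the red handle of the isolator box anticlockwise (seen from above) right to its stop at off, then swing the steel lockout hasp by its blue post fully out from the box until it stops, and only then lay the rectangular gingerbread blank flat and fully down in the matching recess of the blue die. Let go of everything, and leave the other things on the counter where they are.

Things in the scene. Friction and masses are not known exactly. Their poses are not given: they have to be found in the camera images.
- isolator (a joint): turn of the red isolator handle about its vertical axis, rad: 0 = on (bar along the box's x), grows anticlockwise seen from above, 1.571 = off at its stop (bar across the box, in line with the two white dots). Starts at 0 to 0.35. It has no spring and stays where left; turning takes about 0.2 N m
- isolator_grip (a point): point on the handle's axis, half-way up its red bar (90 mm above the counter). The bar is 110 mm long along this frame's x, 18 mm wide along y, 34 mm tall (z from 73 to 107 mm above the counter), and turns with the handle; a black hub 44 mm across lies under it, 61 to 73 mm above the counter.
- station: fixed isolator box, grey with a yellow top, 150 mm (x) x 170 mm (y), its top 60 mm above the counter. Origin at the centre of its underside; x to its back, y to its left. The handle's axis lies 20 mm from the middle towards its back (+x)
- hasp (a joint): swing of the flat steel lockout hasp about its vertical pin, rad: 0 = stowed along the front edge of the box top, grows anticlockwise seen from above, 1.571 = fully out at its stop, pointing away from the box's front (box's -x). Starts at 0 to 0.2. No spring, stays where left; under 1 N at the post moves it
- hasp_lug (a point): middle of the blue upright post at the hasp's free end: round, 14 mm across, 40 mm tall, from 67 to 107 mm above the counter (this point at 87 mm), 90 mm from the hasp's pin. The steel strip under it is 22 mm wide, 5 mm thick, its top 67 mm above the counter, and reaches 13 mm past the post
- hasp_pivot (a point): axis of the hasp's pin, 65 mm above the counter, on the fixed isolator box, 60 mm towards the front (box -x) and 45 mm towards box -y from the middle of its top. This frame's axes are the box's: x to its back, y to its left, z up
- blank_center (a point): centre of the loose rectangular gingerbread blank, 84 mm (its x) by 52 mm (its y) by 22 mm thick (z), about 80 g, lying flat on a fixed wooden board whose top is 12 mm above the counter (board 290 mm in x by 190 mm in y)
- die_slot (a point): centre of the floor of the rectangular recess in the fixed blue metal die (its floor is white), 17 mm above the counter. The recess is 88 mm (this frame's x) by 56 mm (its y), 9 mm deep: its rim, the die's top, is 26 mm above the counter. A seated blank has its centre 11 mm above this point and stands 13 mm proud of the rim; either way round is right.
- die: fixed blue metal die, 112 (x) x 166 (y) x 26 mm tall, origin at the centre of its underside. The rectangular recess lies 42 mm to its +y side; a round recess 70 mm across, which stays empty, lies 43 mm to its -y side
- board: fixed wooden board 290 (x) x 190 (y) x 12 mm, origin at the centre of its underside
- disc: round gingerbread blank, 66 mm across, 22 mm thick, lying on the wooden board; a bystander. Origin at the centre of its underside
- bottle: clear water bottle with red cap, 64 mm across, 190 mm tall, standing close behind the isolator box; a bystander. Origin at the centre of its underside
- tumbler: glass tumbler, 76 mm across, 120 mm tall, standing close behind the die; a bystander. Origin at the centre of its underside
- carton: green carton 100 x 150 x 50 mm lying at the back; a bystander. Origin at the centre of its underside
- house: gingerbread house about 120 x 140 mm, 125 mm tall, on the left; a bystander. Origin at the centre of its underside
- jar: red jar with green lid, 70 mm across, 80 mm tall, on the right; a bystander. Origin at the centre of its underside
- spatula: spatula lying on the left; a bystander. Origin under its middle
Things that resemble listed ones, but are neither listed nor needed, are in the scene too. Leave any turquoise or white look-alike of the part that bears blank_center alone.

How it is judged:
On the way, in this order (a step that is already met when the one before it is completed fails the run):
1. the isolator handle is turned to off (value of joint isolator above 1.43 rad), for 0.2 s.
2. the hasp is swung fully out, with the handle off (value of joint isolator above 1.43 rad and value of joint hasp above 1.35 rad), for 0.2 s.
3. the blank is seated in the rectangular recess (all of step 2 and horizontal distance between blank_center and die_slot below 0.006 m and z of blank_center in the frame of die_slot below 0.0135 m and angle between the x axis of blank_center and the x axis of die_slot, either way round below 0.1 rad and angle between the z axis of blank_center and the z axis of die_slot, either way round below 0.06 rad), for 0.2 s.
At the end, for the whole second after the job is handed in: the handle is within 8 degrees of its off stop, the hasp within 13 degrees of its out stop, and the blank lies still in the rectangular recess: within 6 mm of its centre, on its floor to 2.5 mm, square to it within 0.1 rad and level within 0.06 rad (all of step 3); the robot touches nothing.
It fails at once if a bystander (disc, bottle, tumbler, carton, house, jar or spatula) is shifted more than 25 mm or knocked over (distance of any of disc, bottle, tumbler, carton, house, jar, spatula from where it was at the start of the episode above 0.025 m or angle between any of disc, bottle, tumbler, carton, house, jar, spatula's own z axis and vertical above 0.5 rad).
It also fails if it takes over 67 s, if anything falls off the work surface, if the arm or the gripper's body presses on something with over 40 N, if the wrist force passes 120 N, or if a joint passes its speed limit or range.

### The arm

A 7-joint arm with a two-finger parallel gripper is mounted at the origin on the work surface. World frame = base frame: x ahead of the robot, y to its left, z up, the work surface at z = 0. Lengths are in m, angles in rad, forces in N, time in s.
With the tool pointing down it reaches from about 0.4 to 0.85 m from the base axis. Payload 10.4 kg.
Tool frame: the origin (TCP) lies between the finger pads; the fingertips stand 17 mm ahead of it and the grasp point (between the pads) lies 2 mm behind it; z points along the fingers, y is the line along which they close (so a half turn about z gives the same grasp; the last joint's range is limited). The gripper opens to 85 mm and grips with 20 to 120 N. Pads are 22 mm wide; open, the fingers measure 114 mm over their backs; the gripper's body (76 mm by 85 mm) begins 54 mm behind the grasp point. The pads swing forward as they close: fully open they stand 13 mm farther back than shut.
Start: joints at [1.079, 0.332, -0.065, 1.46, 0.022, 1.35, -0.088], TCP at [0.282, -0.558, 0.214] pointing down, gripper open.
Joint ranges: [-2.6, 2.6], [-0.5, 2.12], [-1.47, 1.34], [0.16, 2.42], [-1.27, 4.41], [0.06, 2.06], [-2.6, 2.6]. Speed limits (rad/s): [2.22, 2.22, 2.79, 2.79, 3.14, 3.14, 3.14].

### API

Orientations are given as [roll, pitch, yaw] about the fixed x, y, z axes, in that order (R = Rz(yaw) Ry(pitch) Rx(roll)).
In Python, from rig import telemetry, viewer, arm gives the robot as it stands. The module is installed in compiled form; this text tells all that it offers.
- The arm moves only by the tool play_rows, never from a script. Its argument "commands" is a list of rows, each an object with "twist": the turn, a rotation vector about the tool's x, y, z in rad, a list of three; "translation": the shift along the tool's x, y, z in cm, a list of three; "grip": the closure, from -1 (fully open) to 1 (shut), so that 0 is half open. In form: [{"twist": [ax, ay, az], "translation": [tx, ty, tz], "grip": grip}, ...]. A call has exactly 5 rows; each row is the pose to reach, as a shift and turn from the pose commanded when the call began, along the tool's axes at that moment; what a row does not reach only later rows make up. A row lasts 1/8 s, in which the tool goes at most 62.5 mm and 10.7 degrees, less where a joint would pass 70% of its speed; a pose out of reach is approached as far as the arm can. A call with a gripper value outside its range is refused whole. The fingers move at their own pace and stop on an object; "squeeze" is the grip in N (left out, the last holds). Time passes only in rows, so rows that repeat a pose let the fingers close, or fill a call up. It gives the time, the measured TCP pose, the force, the opening and the grip force at its end, in the units of the state.
- telemetry.sense(): the state, without advancing time (a new reading comes with each control period).
- viewer.camera(name): name is "side" or "top"; returns the picture (400x640x3 uint8, red, green, blue); there is no depth.
- viewer.get_calibration(name): a dict with "fx", "fy", "cx", "cy" (pixels), "k1" (the pictures are not rectified: a ray, as slopes to the right and down, at radius r is drawn at 1 + k1 r^2 times it, then the intrinsics apply), "R" (3x3) and "t" (3): a world point X has camera coordinates R X + t. Camera axes: x right, y down, z forward; pixel columns grow to the right and rows downward; lengths in m; the calibration is good to about 2 mm. A picture is of the moment at which its call begins. get_calibration takes no time and is no camera call.
- arm.sign_off(): hands the job in; it is judged then, once.
The state is a dict: "time": time; "qpos": joint angles; "joint_velocities": joint speeds; "effort": joint torques, N m; "tool_pos": TCP position; "orientation": TCP orientation; "ft_force": force on the tool from outside, world axes, zero at the start; "ft_torque": the same for the moment, N m; "width": finger opening in m; "grip_force": force on a finger pad.
Only numpy, scipy, OpenCV 4.12 (cv2) and the standard library are available. Lean on these libraries where they do the work, as an engineer would, in place of code of your own. Each camera call takes 0.05 s, during which the arm holds its last target. There are 200 camera calls.

## Working session

There is one attempt and no reset: what is moved stays moved. The work goes in short steps, Python scripts to look and compute and a tool call to move; the robot and the scene stay as the last step left them, time stands still between calls to the robot, and variables do not carry over. Pictures are saved under pics/ and viewed, at most 10 in all, crops included, and the job is handed in when it is done.

Besides the shell and the picture viewer there is one more tool, called after ">>>" by a JSON object that holds its "fn" and its "kwargs". play_rows: Moves the arm, as the interface text tells. Its arguments: {"type":"object","properties":{"commands":{"type":"array","items":{"type":"object","properties":{"twist":{"type":"array","items":{"type":"number"}},"translation":{"type":"array","items":{"type":"number"}},"grip":{"type":"number"}}}},"squeeze":{"type":"number"}},"required":["commands"]}

```bash
mkdir -p pics; python3 - <<'E'
from rig import telemetry, viewer
import cv2
for n in("top","side"):
    cv2.imwrite(f"pics/{n}0.png",viewer.camera(n)[:,:,::-1]); print(n,viewer.get_calibration(n))
s=telemetry.sense(); print(s)
E
```

```text
top {'fx': 366.7969769546946, 'fy': 366.7969769546946, 'cx': 318.802531025096, 'cy': 196.69605263403304, 'k1': -0.04839612697299758, 'R': array([[ 0.02303875, -0.99973267, -0.00194926],
       [-0.97844557, -0.02214787, -0.20531376],
       [ 0.2052157 ,  0.00663742, -0.97869426]]), 't': array([-0.01297986,  0.56337062,  1.02003852])}
side {'fx': 511.0444715528614, 'fy': 511.0444715528614, 'cx': 329.7696159616016, 'cy': 207.72456380201302, 'k1': -0.11140015351862202, 'R': array([[-0.9755616 , -0.2195828 ,  0.0079347 ],
       [-0.15763019,  0.67424763, -0.72148656],
       [ 0.15307609, -0.70510533, -0.69238297]]), 't': array([0.56283289, 0.14001902, 1.82505642])}
{'time': 0.1, 'qpos': array([ 1.07937957,  0.3327964 , -0.064689  ,  1.46084296,  0.02160554,
        1.34988603, -0.08849366]), 'joint_velocities': array([-1.54842898e-03,  9.60473274e-05, -8.04661863e-04, -3.37613025e-03,
       -7.27716078e-05,  1.35738500e-03,  4.38580000e-04]), 'effort': array([ 2.02480391e-03, -6.26747489e+01,  4.96667961e-02, -3.92425311e+01,
        1.63581310e-02,  7.11219109e-03, -1.13797282e-04]), 'tool_pos': array([ 0.28222733, -0.55726113,  0.21291   ]), 'orientation': array([-3.14035707e+00,  6.40832283e-05,  4.68832869e-01]), 'ft_force': array([ 0.61125746, -0.13843295,  0.02695013]), 'ft_torque': array([-0.07158224,  0.00051255, -0.03377021]), 'grip_force': 0.0, 'width': 0.08553497920976663}
```

View pics/top0.png

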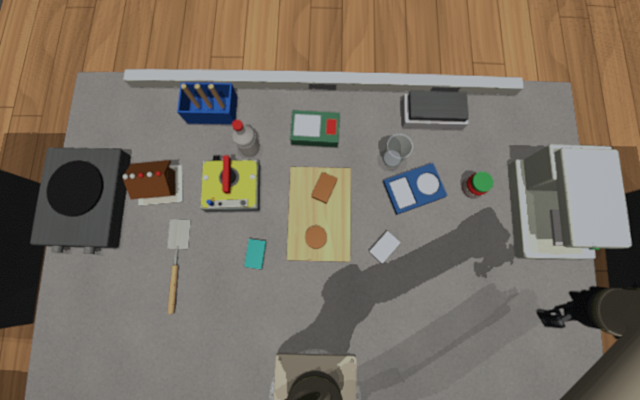

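View pics/side0.png

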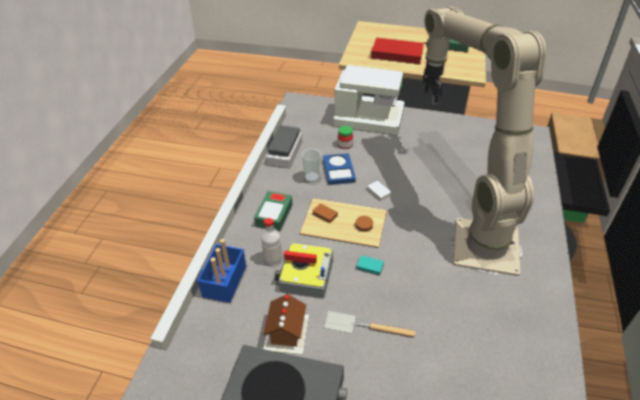

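The pictures show the yellow-topped isolator box at top (229,185) and its red handle at (227,174). The brown blank is on the board at (324,187) and the blue die is at (414,188), with its white rectangle on the left at (402,192). Three things could be the blank: brown (324,187), turquoise (255,253) and white (385,246). Only the brown one lies on the board and is gingerbread, so I'll confirm it in a crop.

```bash
cat > h.py <<'E'
import numpy as np, cv2
from rig import viewer, telemetry
def cal(n):
    c=viewer.get_calibration(n); K=np.array([[c['fx'],0,c['cx']],[0,c['fy'],c['cy']],[0,0,1]])
    return K,np.array([c['k1'],0,0,0,0.]),np.array(c['R']),np.array(c['t'])
def p2w(n,px,z):
    K,d,R,t=cal(n); u=cv2.undistortPoints(np.array(px,float).reshape(-1,1,2),K,d).reshape(-1,2)
    r=np.c_[u,np.ones(len(u))]@R; o=-R.T@t
    return o+r*((z-o[2])/r[:,2])[:,None]
def w2p(n,X):
    K,d,R,t=cal(n); return cv2.projectPoints(np.array(X,float).reshape(-1,3),cv2.Rodrigues(R)[0],t,K,d)[0].reshape(-1,2)
def rect(n,mask,z):
    k,l,s,c=cv2.connectedComponentsWithStats(mask.astype(np.uint8)); i=1+np.argmax(s[1:,4])
    ys,xs=np.nonzero(l==i); W=p2w(n,np.c_[xs,ys],z)[:,:2]
    m=W.mean(0); C=np.cov((W-m).T); a=.5*np.arctan2(2*C[0,1],C[0,0]-C[1,1]); e=np.sqrt(12*np.linalg.eigvalsh(C))
    return s[i,4],c[i].round(1),m.round(4),round(a,3),e.round(4)
E
python3 - <<'E'
from h import *
im=cv2.imread("pics/top0.png"); 
cv2.imwrite("pics/crop.png",cv2.resize(im[120:275,195:455],None,fx=3,fy=3,interpolation=cv2.INTER_CUBIC))
h=cv2.cvtColor(im,cv2.COLOR_BGR2HSV).astype(int); H,S,V=h[...,0],h[...,1],h[...,2]
def box(m,a,b,c,d): o=np.zeros_like(m); o[b:d,a:c]=m[b:d,a:c]; return o
print("yellow",rect("top",box((H>22)&(H<35)&(S>150),190,150,270,220),.06))
red=((H<6)|(H>174))&(S>150)
print("red",rect("top",box(red,215,145,240,200),.107))
print("blank",rect("top",box((H<16)&(S>120)&(V<190),305,168,342,210),.034))
print("disc",rect("top",box((H<16)&(S>120)&(V<190),300,220,335,255),.034))
print("blue",rect("top",box((H>100)&(H<125)&(S>120),375,155,455,220),.026))
print("white",rect("top",box((S<70)&(V>120),385,174,416,212),.017))
print("round",rect("top",box((S<70)&(V>120),416,168,442,200),.017))
E
```

```text
yellow (np.int32(26), array([228.7, 191.7]), array([0.5722, 0.2663]), np.float64(-0.943), array([0.02  , 0.0326]))
red (np.int32(262), array([226.2, 174. ]), array([0.6137, 0.2653]), np.float64(0.07), array([0.0216, 0.1023]))
blank (np.int32(442), array([323.9, 187.3]), array([ 0.5982, -0.0146]), np.float64(-0.416), array([0.0498, 0.0832]))
disc (np.int32(365), array([315.4, 236.7]), array([0.4483, 0.0072]), np.float64(0.129), array([0.0529, 0.0573]))
blue (np.int32(903), array([415.5, 187.7]), array([ 0.6055, -0.2949]), np.float64(-1.218), array([0.1359, 0.1742]))
white (np.int32(512), array([402.1, 192.5]), array([ 0.5911, -0.2551]), np.float64(0.367), array([0.0556, 0.0892]))
round (np.int32(386), array([427.4, 183.3]), array([ 0.6221, -0.3346]), np.float64(0.445), array([0.0597, 0.0614]))
```

View pics/crop.png

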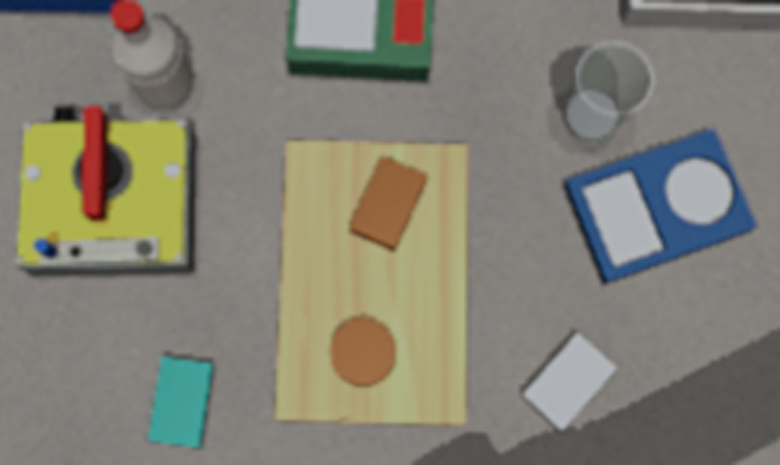

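The crop confirms the brown rectangle on the board, at crop (389,202), as the blank. It also shows the white dots at (33,172) and (173,170), the pin at (145,248) and the post at (45,247).

```bash
python3 - <<'E'
from h import *
f=lambda L:[(a/3+195-.33,b/3+120-.33) for a,b in L]
print("dots",p2w("top",f([(33,172),(173,170)]),.06))
print("corn",p2w("top",f([(27,122),(188,120),(187,264),(20,262)]),.06))
print("pin,post@107,post base",p2w("top",f([(145,248)]),.068),p2w("top",f([(42,247)]),.107))
print("bar ends top",p2w("top",f([(94,108),(94,207)]),.107))
print("bottle base, cap; ",p2w("top",f([(165,90)]),.0),p2w("top",f([(128,14)]),.19))
print("tumbler rim",p2w("top",f([(613,78)]),.12), p2w("top",f([(592,113)]),0))
im=cv2.imread("pics/top0.png"); h=cv2.cvtColor(im,cv2.COLOR_BGR2HSV).astype(int)
m=np.zeros((400,640),bool); m[150:215,190:265]=((h[...,0]>24)&(h[...,0]<40)&(h[...,1]>120)&(h[...,2]>130))[150:215,190:265]
ys,xs=np.nonzero(m); print(len(xs)); W=p2w("top",np.c_[xs,ys],.06)[:,:2]; print(cv2.minAreaRect((W*1000).astype(np.float32)))
m=np.zeros((400,640),bool); m[155:225,375:455]=((h[...,0]>100)&(h[...,0]<125)&(h[...,1]>100))[155:225,375:455]
ys,xs=np.nonzero(m);W=p2w("top",np.c_[xs,ys],.026)[:,:2]; print("die",cv2.minAreaRect((W*1000).astype(np.float32)))
# side view of blank, white recess
im=cv2.imread("pics/side0.png"); h=cv2.cvtColor(im,cv2.COLOR_BGR2HSV).astype(int); H,S,V=h[...,0],h[...,1],h[...,2]
m=np.zeros((400,640),bool); m[168:182,326:354]=((S<70)&(V>110))[168:182,326:354]; print("white side",rect("side",m,.017))
E
```

```text
dots [[0.61561026 0.3389561  0.06      ]
 [0.62062623 0.19911482 0.06      ]]
corn [[0.66737154 0.34967369 0.06      ]
 [0.67271226 0.18722963 0.06      ]
 [0.52634302 0.17969962 0.06      ]
 [0.52448524 0.34388024 0.06      ]]
pin,post@107,post base [[0.53974623 0.22007329 0.068     ]] [[0.53109686 0.30866394 0.107     ]]
bar ends top [[0.66818134 0.26999601 0.107     ]
 [0.5705872  0.26249138 0.107     ]]
bottle base, cap;  [[0.72441153 0.22488204 0.        ]] [[0.73040389 0.22335525 0.19      ]]
tumbler rim [[ 0.70489591 -0.22643955  0.12      ]] [[ 0.70895335 -0.2295867   0.        ]]
1595
((597.47998046875, 268.2646179199219), (140.7519073486328, 160.1325225830078), 2.073082208633423)
die ((604.9813232421875, -291.76104736328125), (111.99825286865234, 167.08238220214844), 20.792741775512695)
white side (np.int32(200), array([340. , 173.2]), array([ 0.5927, -0.2601]), np.float64(0.402), array([0.0565, 0.0908]))
```

```bash
cat > go.py <<'E'
import sys, numpy as np
from scipy.spatial.transform import Rotation as Ro
from rig import telemetry
s=telemetry.sense(); p=np.array(s['tool_pos']); R=Ro.from_euler('xyz',s['orientation'])
print('t',round(s['time'],2),'p',p.round(4),'rpy',np.round(s['orientation'],3),'q',np.round(s['qpos'],2),'w',round(s['width'],4),'F',np.round(s['ft_force'],1),'g',round(s['grip_force'],1))
for a in sys.argv[1:]:
    x,y,z,w=map(float,a.split(','))
    print(a,'tr',(R.inv().apply(np.array([x,y,z])-p)*100).round(2),'tw',(R.inv()*Ro.from_euler('xyz',[np.pi,0,w])).as_rotvec().round(3))
E
python3 go.py .40,-.2,.28,.3 .618,.268,.25,.075
```

```text
t 0.1 p [ 0.2822 -0.5573  0.2129] rpy [-3.14   0.     0.469] q [ 1.08  0.33 -0.06  1.46  0.02  1.35 -0.09] w 0.0855 F [ 0.6 -0.1  0. ] g 0.0
.40,-.2,.28,.3 tr [ 26.65 -26.56  -6.68] tw [-0.001  0.     0.169]
.618,.268,.25,.075 tr [ 67.24 -58.45  -3.64] tw [-0.001  0.     0.394]
```

>>> {"fn": "play_rows", "kwargs": {"commands": [{"translation":[26.7,-26.6,-6.7],"twist":[0,0,0.17],"grip":-0.1},{"translation":[26.7,-26.6,-6.7],"twist":[0,0,0.17],"grip":-0.1},{"translation":[26.7,-26.6,-6.7],"twist":[0,0,0.17],"grip":-0.1},{"translation":[26.7,-26.6,-6.7],"twist":[0,0,0.17],"grip":-0.1},{"translation":[26.7,-26.6,-6.7],"twist":[0,0,0.17],"grip":-0.1}], "squeeze": 40}}

```text
time: 0.72
tool_pos: [0.3789, -0.2633, 0.2685]
orientation: [3.141, 0.0, 0.299]
ft_force: [1.8, 0.2, 0.7]
width: 0.0471
grip_force: 0.0
```

```bash
python3 go.py .618,.268,.25,.075
```

```text
t 0.72 p [ 0.3789 -0.2633  0.2685] rpy [3.141 0.    0.299] q [ 0.79 -0.04 -0.27  1.77 -0.01  1.41 -0.75] w 0.0471 F [1.8 0.2 0.7] g 0.0
.618,.268,.25,.075 tr [ 38.49 -43.74   1.83] tw [0.    0.    0.224]
```

>>> {"fn": "play_rows", "kwargs": {"commands": [{"translation":[38.5,-43.7,1.8],"twist":[0,0,0.224],"grip":-0.1},{"translation":[38.5,-43.7,1.8],"twist":[0,0,0.224],"grip":-0.1},{"translation":[38.5,-43.7,1.8],"twist":[0,0,0.224],"grip":-0.1},{"translation":[38.5,-43.7,1.8],"twist":[0,0,0.224],"grip":-0.1},{"translation":[38.5,-43.7,1.8],"twist":[0,0,0.224],"grip":-0.1}]}}

```text
time: 1.35
tool_pos: [0.5044, 0.0137, 0.2589]
orientation: [3.141, -0.0, 0.074]
ft_force: [1.2, -0.4, -0.1]
width: 0.047
grip_force: 0.0
```

```bash
python3 go.py .618,.268,.15,.075
```

```text
t 1.35 p [0.5044 0.0137 0.2589] rpy [ 3.141 -0.     0.074] q [ 0.47  0.08 -0.61  1.68  0.05  1.4  -1.65] w 0.047 F [ 1.2 -0.4 -0.1] g 0.0
.618,.268,.15,.075 tr [ 13.21 -24.52  10.88] tw [ 0.    -0.    -0.001]
```

>>> {"fn": "play_rows", "kwargs": {"commands": [{"translation":[13.2,-24.5,1],"twist":[0,0,0],"grip":-0.1},{"translation":[13.2,-24.5,1],"twist":[0,0,0],"grip":-0.1},{"translation":[13.2,-24.5,1],"twist":[0,0,0],"grip":-0.1},{"translation":[13.2,-24.5,1],"twist":[0,0,0],"grip":-0.1},{"translation":[13.2,-24.5,1],"twist":[0,0,0],"grip":-0.1}]}}

```text
time: 1.98
tool_pos: [0.6168, 0.2698, 0.2473]
orientation: [-3.141, 0.002, 0.078]
ft_force: [-1.1, -0.5, 1.0]
width: 0.0468
grip_force: 0.0
```

```bash
python3 go.py .618,.268,.15,.075 .618,.268,.095,.075
```

```text
t 1.98 p [0.6168 0.2698 0.2473] rpy [-3.141e+00  2.000e-03  7.800e-02] q [-0.02  0.52 -0.71  1.23  0.33  1.51 -2.17] w 0.0468 F [-1.1 -0.5  1. ] g 0.0
.618,.268,.15,.075 tr [0.12 0.2  9.73] tw [-0.001  0.002  0.003]
.618,.268,.095,.075 tr [ 0.14  0.21 15.23] tw [-0.001  0.002  0.003]
```

>>> {"fn": "play_rows", "kwargs": {"commands": [{"translation":[0.1,0.1,5],"twist":[0,0,0],"grip":-0.1},{"translation":[0.1,0.1,10],"twist":[0,0,0],"grip":-0.1},{"translation":[0.1,0.1,13],"twist":[0,0,0],"grip":-0.1},{"translation":[0.1,0.1,15.2],"twist":[0,0,0],"grip":-0.1},{"translation":[0.1,0.1,15.2],"twist":[0,0,0],"grip":0.3}]}}

```text
time: 2.6
tool_pos: [0.6177, 0.2647, 0.0954]
orientation: [3.141, 0.002, 0.075]
ft_force: [0.3, 0.7, -0.1]
width: 0.0306
grip_force: 0.0
```

>>> {"fn": "play_rows", "kwargs": {"commands": [{"translation":[0,0,0],"twist":[0,0,0],"grip":1},{"translation":[0,0,0],"twist":[0,0,0],"grip":1},{"translation":[0,0,0],"twist":[0,0,0],"grip":1},{"translation":[0,0,0],"twist":[0,0,0],"grip":1},{"translation":[0,0,0],"twist":[0,0,0],"grip":1}]}}

```text
time: 3.22
tool_pos: [0.6184, 0.2652, 0.097]
orientation: [3.142, -0.0, 0.075]
ft_force: [0.2, -0.2, -0.7]
width: -0.0001
grip_force: 0.0
```

```bash
python3 go.py .618,.268,.095,.9 .618,.268,.095,1.6
```

```text
t 3.23 p [0.6184 0.2652 0.097 ] rpy [ 3.142 -0.     0.075] q [-0.01  0.61 -0.67  1.43  0.39  1.24 -2.21] w -0.0001 F [ 0.2 -0.2 -0.7] g 0.0
.618,.268,.095,.9 tr [-0.02 -0.28  0.2 ] tw [ 0.    -0.    -0.825]
.618,.268,.095,1.6 tr [-0.02 -0.28  0.2 ] tw [ 0.    -0.    -1.525]
```

The fingers shut to zero width, so they missed the bar. I'll look.

```bash
python3 - <<'E'
from h import *
a=viewer.camera("top")[:,:,::-1]; b=viewer.camera("side")[:,:,::-1]
cv2.imwrite("pics/full.png",a); cv2.imwrite("pics/fulls.png",b)
r=lambda i:cv2.resize(i,(400,400),interpolation=cv2.INTER_CUBIC)
cv2.imwrite("pics/l1.png",np.hstack([r(a[120:240,170:290]),r(b[220:320,250:350])]))
print(w2p("top",[[.618,.265,.08]]),w2p("side",[[.618,.265,.08],[.618,.268,.107]]))
E
```

```text
[[228.67117764 174.96731971]] [[300.07157415 257.48359961]
 [299.55615517 252.73906769]]
```

View pics/l1.png

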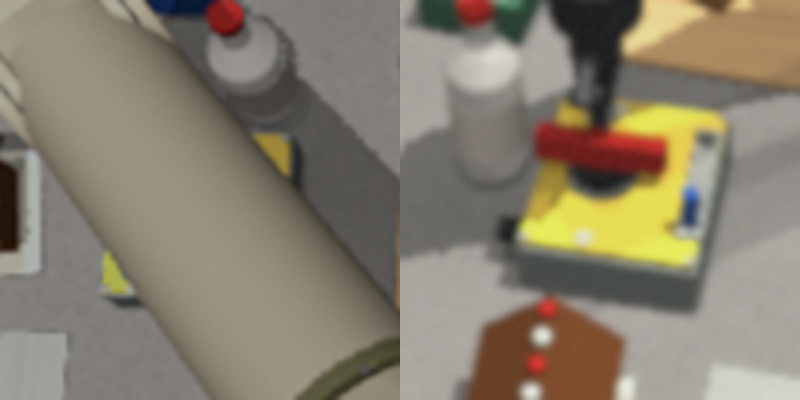

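```bash
python3 - <<'E'
from h import *
P=[.282,-.557,.213]
for n in("top","side"): print(n,w2p(n,[P,[.282,-.557,.196],[.282,-.557,.263]]))
a=cv2.imread("pics/side0.png")[40:140,385:485]; b=cv2.imread("pics/top0.png")[270:350,520:600]; c=cv2.imread("pics/fulls.png")[195:275,260:340]
r=lambda i:cv2.resize(i,(266,400),interpolation=cv2.INTER_CUBIC) if 0 else cv2.resize(i,(266,266),interpolation=cv2.INTER_CUBIC)
cv2.imwrite("pics/l2.png",np.hstack([r(a),r(b),r(c)]))
E
```

```text
top [[546.2673329  302.60176308]
 [542.16867932 302.10472939]
 [559.22194857 304.16458447]]
side [[428.43674232 103.79890215]
 [427.89376001 107.26104294]
 [430.06018931  93.41181241]]
```

View pics/l2.png

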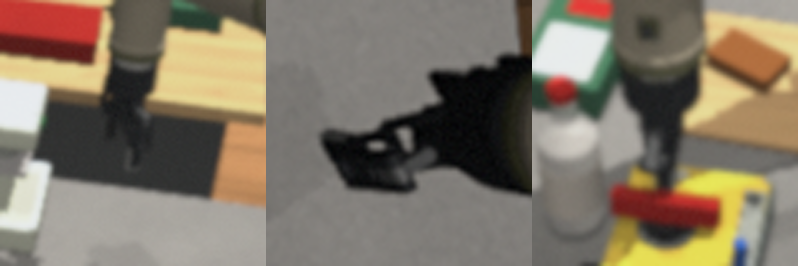

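```bash
python3 - <<'E'
from h import *
P=np.array([.282,-.557,.213]); y=.469; ty=np.array([np.sin(y),-np.cos(y),0])
L=[P+[0,0,-.004],P+.0425*ty+[0,0,-.004],P-.0425*ty+[0,0,-.004],P+[0,0,.05],P+[0,0,.2]]
out=[]
for n,(x0,y0,w) in (("side",(395,30,90)),("top",(515,270,100))):
    im=cv2.imread(f"pics/{n}0.png")[y0:y0+w,x0:x0+w]; im=(255*(im/255.)**.45).astype(np.uint8)
    im=cv2.resize(im,(400,400),interpolation=cv2.INTER_CUBIC)
    for q,c in zip(w2p(n,L),[(0,0,255),(0,255,0),(255,0,0),(0,255,255),(255,0,255)]):
        cv2.circle(im,tuple(int(v) for v in (q-[x0,y0])*400/w),4,c,1)
    out.append(im)
cv2.imwrite("pics/l3.png",np.hstack(out))
E
```

```text
(no output)
```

View pics/l3.png

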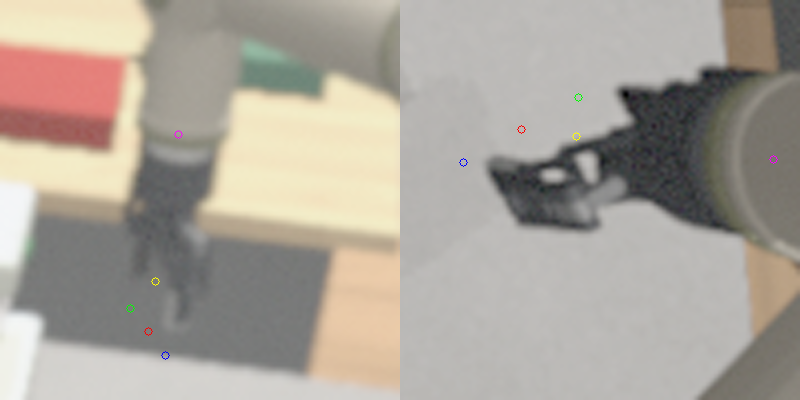

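```bash
python3 - <<'E'
from h import *
from scipy.optimize import least_squares
def tri(s,t):
    f=lambda X:np.r_[w2p("side",[X])[0]-s,w2p("top",[X])[0]-t]
    r=least_squares(f,[.28,-.55,.2]); return r.x.round(4),r.fun.round(1)
print(tri((435.1,103.2),(543.7,326.2)),tri((426.5,91.3),(537.5,310)),tri((435.1,103.2),(537.5,310)),tri((426.5,91.3),(543.7,326.2)))
print("flange",tri((395+183/4.444,30+150/4.444),(515+385/4,270+165/4)))
# side row for tip now, hypotheses
print(w2p("side",[[.618,.265,.08],[.618,.265,.11],[.618,.235,.08],[.618,.265,.2],[.618,.235,.2]]))
E
```

```text
(array([ 0.2364, -0.5298,  0.2401]), array([ 4.8, -0.1, -0.2, -2.6])) (array([ 0.2792, -0.4688,  0.3242]), array([ 4.7,  0.1, -0.1, -2.5])) (array([ 0.2646, -0.5153,  0.2444]), array([-2.2, -0. ,  0.1,  1.2])) (array([ 0.2531, -0.4809,  0.3221]), array([11.5, -0.1, -0.4, -6. ]))
flange (array([ 0.2768, -0.5854,  0.3842]), array([-0.3,  0. ,  0. ,  0.1]))
[[300.07157415 257.48359961]
 [299.76550687 251.45035979]
 [302.4116831  250.80081865]
 [298.80490157 232.38375048]
 [301.28757455 225.66968854]]
```

The overlay shows the tool axis where it should be, but the fingertips about 29 mm higher than the stated geometry: in the start picture, and now at roughly 0.109 m, just on top of the bar. I'll check this with a gentle touch on the bar's top.

>>> {"fn": "play_rows", "kwargs": {"commands": [{"translation":[0,0,0.1],"twist":[0,0,0],"grip":1},{"translation":[0,0,0.15],"twist":[0,0,0],"grip":1},{"translation":[0,0,0.2],"twist":[0,0,0],"grip":1},{"translation":[0,0,0.25],"twist":[0,0,0],"grip":1},{"translation":[0,0,0.3],"twist":[0,0,0],"grip":1}]}}

```text
time: 3.95
tool_pos: [0.6184, 0.2652, 0.0939]
orientation: [3.142, -0.0, 0.075]
ft_force: [-0.0, 0.2, -0.3]
width: -0.0
grip_force: 0.0
```

>>> {"fn": "play_rows", "kwargs": {"commands": [{"translation":[0,0,0.1],"twist":[0,0,0],"grip":1},{"translation":[0,0,0.15],"twist":[0,0,0],"grip":1},{"translation":[0,0,0.2],"twist":[0,0,0],"grip":1},{"translation":[0,0,0.25],"twist":[0,0,0],"grip":1},{"translation":[0,0,0.3],"twist":[0,0,0],"grip":1}]}}

```text
time: 4.58
tool_pos: [0.6184, 0.2652, 0.0909]
orientation: [3.142, -0.0, 0.075]
ft_force: [-0.5, 0.7, 0.4]
width: 0.0
grip_force: 0.0
```

>>> {"fn": "play_rows", "kwargs": {"commands": [{"translation":[0,0,0.1],"twist":[0,0,0],"grip":1},{"translation":[0,0,0.2],"twist":[0,0,0],"grip":1},{"translation":[0,0,0.3],"twist":[0,0,0],"grip":1},{"translation":[0,0,0.35],"twist":[0,0,0],"grip":1},{"translation":[0,0,0.4],"twist":[0,0,0],"grip":1}]}}

```text
time: 5.2
tool_pos: [0.6186, 0.2653, 0.0894]
orientation: [3.141, -0.001, 0.075]
ft_force: [-7.9, -4.9, 20.0]
width: -0.0
grip_force: 10.2
```

>>> {"fn": "play_rows", "kwargs": {"commands": [{"translation":[0,0,0.1],"twist":[0,0,0],"grip":1},{"translation":[0,0,0.2],"twist":[0,0,0],"grip":1},{"translation":[0,0,0.3],"twist":[0,0,0],"grip":1},{"translation":[0,0,0.35],"twist":[0,0,0],"grip":1},{"translation":[0,0,0.4],"twist":[0,0,0],"grip":1}]}}

```text
time: 5.82
tool_pos: [0.6188, 0.2655, 0.089]
orientation: [3.141, -0.003, 0.074]
ft_force: [-18.8, -12.0, 47.9]
width: -0.0002
grip_force: 23.5
```

```bash
python3 - <<'E'
from h import *
b=viewer.camera("side")[:,:,::-1]; cv2.imwrite("pics/l4.png",cv2.resize(b[205:305,250:350],(600,600),interpolation=cv2.INTER_CUBIC)); s=telemetry.sense(); print(s['tool_pos'],s['ft_force'])
E
```

```text
[0.61882121 0.26547058 0.08899999] [-18.89746586 -11.18558286  45.39881799]
```

View pics/l4.png

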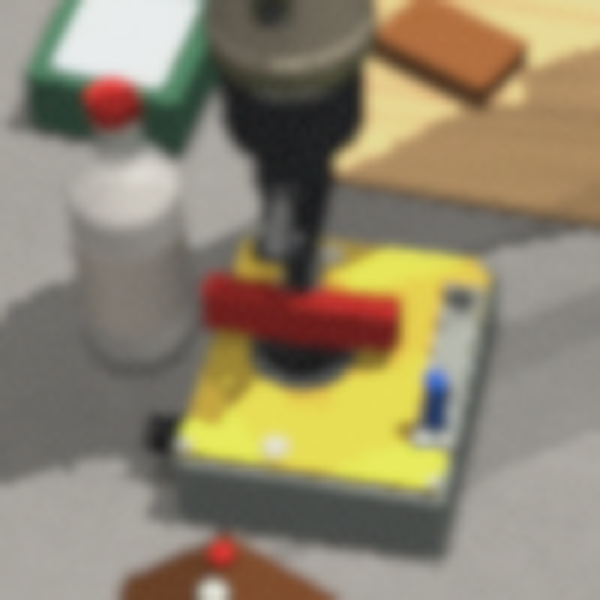

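Contact at reported z ≈ 0.0897 with the tips on the bar's top (0.107) puts the fingertips at z_reported + 0.017. That matches the z I triangulated in the start picture, so I'll use this offset. Next I lift, open and go down around the bar.

>>> {"fn": "play_rows", "kwargs": {"commands": [{"translation":[0,0,-2],"twist":[0,0,0],"grip":1},{"translation":[0,0,-5],"twist":[0,0,0],"grip":0},{"translation":[0,-0.2,-5],"twist":[0,0,0],"grip":-0.2},{"translation":[0,-0.2,-5],"twist":[0,0,0],"grip":-0.2},{"translation":[0,-0.2,-5],"twist":[0,0,0],"grip":-0.2}]}}

```text
time: 6.5
tool_pos: [0.6178, 0.2668, 0.1317]
orientation: [3.141, 0.002, 0.075]
ft_force: [-0.7, -1.2, 0.2]
width: 0.0514
grip_force: 0.0
```

```bash
python3 go.py .618,.2675,.062,.075
```

```text
t 6.5 p [0.6178 0.2668 0.1317] rpy [3.141e+00 2.000e-03 7.500e-02] q [-0.    0.58 -0.68  1.39  0.37  1.3  -2.2 ] w 0.0514 F [-0.7 -1.2  0.2] g 0.0
.618,.2675,.062,.075 tr [ 0.04 -0.07  6.97] tw [ 0.001  0.002 -0.   ]
```

>>> {"fn": "play_rows", "kwargs": {"commands": [{"translation":[0,0,2],"twist":[0,0,0],"grip":-0.2},{"translation":[0,0,3.5],"twist":[0,0,0],"grip":-0.2},{"translation":[0,0,4.5],"twist":[0,0,0],"grip":-0.2},{"translation":[0,0,5],"twist":[0,0,0],"grip":-0.2},{"translation":[0,0,5.5],"twist":[0,0,0],"grip":-0.2}]}}

```text
time: 7.12
tool_pos: [0.6184, 0.2673, 0.0779]
orientation: [-3.141, -0.0, 0.075]
ft_force: [-0.4, 0.3, -0.3]
width: 0.0513
grip_force: 0.0
```

>>> {"fn": "play_rows", "kwargs": {"commands": [{"translation":[0,0,0.7],"twist":[0,0,0],"grip":-0.2},{"translation":[0,0,1.4],"twist":[0,0,0],"grip":0.2},{"translation":[0,0,1.4],"twist":[0,0,0],"grip":0.6},{"translation":[0,0,1.4],"twist":[0,0,0],"grip":1},{"translation":[0,0,1.4],"twist":[0,0,0],"grip":1}]}}

```text
time: 7.75
tool_pos: [0.6173, 0.2718, 0.0635]
orientation: [-3.135, -0.001, 0.078]
ft_force: [4.2, 14.9, -9.6]
width: 0.0171
grip_force: 40.4
```

```bash
python3 go.py .618,.268,.063,1.55
```

```text
t 7.75 p [0.6173 0.2718 0.0635] rpy [-3.135e+00 -1.000e-03  7.800e-02] q [-0.02  0.64 -0.66  1.45  0.41  1.18 -2.23] w 0.0171 F [ 4.2 14.9 -9.6] g 40.4
.618,.268,.063,1.55 tr [0.04 0.39 0.05] tw [-0.004 -0.005 -1.472]
```

>>> {"fn": "play_rows", "kwargs": {"commands": [{"translation":[0,-0.4,0],"twist":[0,0,-0.1],"grip":1},{"translation":[0,-0.4,0],"twist":[0,0,-0.28],"grip":1},{"translation":[0,-0.4,0],"twist":[0,0,-0.45],"grip":1},{"translation":[0,-0.4,0],"twist":[0,0,-0.62],"grip":1},{"translation":[0,-0.4,0],"twist":[0,0,-0.8],"grip":1}]}}

```text
time: 8.38
tool_pos: [0.6175, 0.2714, 0.0635]
orientation: [-3.141, 0.0, 0.881]
ft_force: [1.0, 1.8, -3.7]
width: 0.0171
grip_force: 41.4
```

```bash
python3 go.py .618,.271,.063,1.6
```

```text
t 8.38 p [0.6175 0.2714 0.0635] rpy [-3.141  0.     0.881] q [ 0.07  0.69 -0.81  1.45  0.52  1.22 -1.49] w 0.0171 F [ 1.   1.8 -3.7] g 41.4
.618,.271,.063,1.6 tr [0.   0.06 0.05] tw [-0.001  0.    -0.719]
```

Forces are low, so the centre is right. I'll go on towards the stop at about 1.6.

>>> {"fn": "play_rows", "kwargs": {"commands": [{"translation":[0,0,0],"twist":[0,0,-0.18],"grip":1},{"translation":[0,0,0],"twist":[0,0,-0.36],"grip":1},{"translation":[0,0,0],"twist":[0,0,-0.54],"grip":1},{"translation":[0,0,0],"twist":[0,0,-0.7],"grip":1},{"translation":[0,0,0],"twist":[0,0,-0.73],"grip":1}]}}

```text
time: 9.0
tool_pos: [0.618, 0.2712, 0.0635]
orientation: [-3.141, -0.001, 1.605]
ft_force: [1.7, 2.1, -4.4]
width: 0.0173
grip_force: 41.2
```

```bash
python3 - <<'E'
from rig import telemetry
s=telemetry.sense(); print(s['orientation'],s['ft_force'],s['ft_torque'],s['width'],s['tool_pos'])
E
```

```text
[-3.14141220e+00 -5.36619886e-04  1.60499504e+00] [ 1.74125475  2.08964246 -4.38426891] [ 0.42467366 -0.44299096 -0.18815597] 0.01728619801053248 [0.61800736 0.27122527 0.06352114]
```

Torque is still only the 0.19 N m of friction, so I'll go a little further to feel the stop.

>>> {"fn": "play_rows", "kwargs": {"commands": [{"translation":[0,0,0],"twist":[0,0,-0.01],"grip":1},{"translation":[0,0,0],"twist":[0,0,-0.02],"grip":1},{"translation":[0,0,0],"twist":[0,0,-0.03],"grip":1},{"translation":[0,0,0],"twist":[0,0,-0.04],"grip":1},{"translation":[0,0,0],"twist":[0,0,-0.05],"grip":1}]}}

```text
time: 9.62
tool_pos: [0.618, 0.2712, 0.0636]
orientation: [-3.141, -0.0, 1.653]
ft_force: [3.8, 4.5, -9.7]
width: 0.0172
grip_force: 52.3
```

```bash
python3 - <<'E'
from rig import telemetry
s=telemetry.sense(); print(s['orientation'],s['ft_force'],s['ft_torque'],s['width'],s['tool_pos'])
E
```

```text
[-3.14135001e+00 -4.55077508e-04  1.65276898e+00] [ 3.79835749  4.46383781 -9.73757366] [ 0.86201487 -0.61997285 -1.47271174] 0.017247809800571785 [0.61797562 0.27121034 0.06359767]
```

The torque rose to 1.5 N m, so the handle is at its stop. I'll release it, lift, and go to the post.

>>> {"fn": "play_rows", "kwargs": {"commands": [{"translation":[0,0,0],"twist":[0,0,0],"grip":-0.2},{"translation":[0,0,0],"twist":[0,0,0],"grip":-0.2},{"translation":[0,0,0],"twist":[0,0,0],"grip":-0.2},{"translation":[0,0,-5],"twist":[0,0,0],"grip":-0.2},{"translation":[0,0,-7],"twist":[0,0,0],"grip":-0.2}]}}

```text
time: 10.25
tool_pos: [0.6186, 0.272, 0.137]
orientation: [3.139, -0.001, 1.655]
ft_force: [0.8, 0.2, -0.1]
width: 0.0515
grip_force: 0.0
```

```bash
python3 go.py .531,.311,.13,1.65 .531,.311,.057,1.65
```

```text
t 10.25 p [0.6186 0.272  0.137 ] rpy [ 3.139e+00 -1.000e-03  1.655e+00] q [ 0.16  0.69 -0.99  1.37  0.57  1.37 -0.74] w 0.0515 F [ 0.8  0.2 -0.1] g 0.0
.531,.311,.13,1.65 tr [ 4.62 -8.4   0.68] tw [ 0.003 -0.001  0.005]
.531,.311,.057,1.65 tr [ 4.61 -8.43  7.98] tw [ 0.003 -0.001  0.005]
```

>>> {"fn": "play_rows", "kwargs": {"commands": [{"translation":[2.5,-4.2,0],"twist":[0,0,0],"grip":-0.2},{"translation":[4.6,-8.4,0],"twist":[0,0,0],"grip":-0.2},{"translation":[4.6,-8.4,2],"twist":[0,0,0],"grip":-0.2},{"translation":[4.6,-8.4,4],"twist":[0,0,0],"grip":-0.2},{"translation":[4.6,-8.4,5.5],"twist":[0,0,0],"grip":-0.2}]}}

```text
time: 10.88
tool_pos: [0.531, 0.3087, 0.077]
orientation: [-3.14, 0.001, 1.653]
ft_force: [0.2, -1.3, -0.1]
width: 0.051
grip_force: 0.0
```

>>> {"fn": "play_rows", "kwargs": {"commands": [{"translation":[0,0,1.2],"twist":[0,0,0],"grip":-0.2},{"translation":[0,0,2.2],"twist":[0,0,0],"grip":0},{"translation":[0,0,2.2],"twist":[0,0,0],"grip":0.4},{"translation":[0,0,2.2],"twist":[0,0,0],"grip":1},{"translation":[0,0,2.2],"twist":[0,0,0],"grip":1}], "squeeze": 20}}

```text
time: 11.5
tool_pos: [0.5306, 0.3102, 0.0573]
orientation: [3.141, -0.0, 1.655]
ft_force: [0.7, 0.9, -1.7]
width: 0.0133
grip_force: 21.5
```

```bash
python3 go.py .531,.311,.057,1.65
```

```text
t 11.5 p [0.5306 0.3102 0.0573] rpy [ 3.141 -0.     1.655] q [ 0.13  0.66 -1.    1.62  0.59  1.19 -0.91] w 0.0133 F [ 0.7  0.9 -1.7] g 21.5
.531,.311,.057,1.65 tr [0.08 0.04 0.03] tw [ 0.001 -0.     0.005]
```

The post is gripped at 13 mm wide. I'll compute the rigid arc about the pin, in tool axes.

```bash
python3 - <<'E'
import numpy as np
from scipy.spatial.transform import Rotation as Ro
p=np.array([.5306,.3102]);c=np.array([.5405,.222]);y=1.655
T=np.array([[np.cos(y),np.sin(y)],[np.sin(y),-np.cos(y)]])
for d in (.15,.3,.45,.6,.75):
    R=np.array([[np.cos(d),-np.sin(d)],[np.sin(d),np.cos(d)]]); print(d,(T@(R@(p-c)+c-p)*100).round(2))
E
```

```text
0.15 [-0.14 -1.32]
0.3 [-0.47 -2.61]
0.45 [-0.99 -3.83]
0.6 [-1.69 -4.97]
0.75 [-2.55 -5.98]
```

>>> {"fn": "play_rows", "kwargs": {"commands": [{"translation":[-0.14,-1.32,0],"twist":[0,0,-0.15],"grip":1},{"translation":[-0.47,-2.61,0],"twist":[0,0,-0.3],"grip":1},{"translation":[-0.99,-3.83,0],"twist":[0,0,-0.45],"grip":1},{"translation":[-1.69,-4.97,0],"twist":[0,0,-0.6],"grip":1},{"translation":[-2.55,-5.98,0],"twist":[0,0,-0.75],"grip":1}]}}

```text
time: 12.12
tool_pos: [0.4731, 0.2794, 0.0573]
orientation: [3.14, 0.001, 2.41]
ft_force: [3.7, 0.4, -3.3]
width: 0.0134
grip_force: 21.4
```

>>> {"fn": "play_rows", "kwargs": {"commands": [{"translation":[-0.14,-1.32,0],"twist":[0,0,-0.15],"grip":1},{"translation":[-0.47,-2.61,0],"twist":[0,0,-0.3],"grip":1},{"translation":[-0.99,-3.83,0],"twist":[0,0,-0.45],"grip":1},{"translation":[-1.69,-4.97,0],"twist":[0,0,-0.6],"grip":1},{"translation":[-2.2,-5.6,0],"twist":[0,0,-0.69],"grip":1}]}}

```text
time: 12.75
tool_pos: [0.4528, 0.2228, 0.0573]
orientation: [3.141, 0.002, 3.098]
ft_force: [6.4, 2.7, -6.7]
width: 0.0131
grip_force: 21.1
```

>>> {"fn": "play_rows", "kwargs": {"commands": [{"translation":[0,-0.1,0],"twist":[0,0,0],"grip":1},{"translation":[0,-0.2,0],"twist":[0,0,0],"grip":1},{"translation":[0,-0.3,0],"twist":[0,0,0],"grip":1},{"translation":[0,-0.4,0],"twist":[0,0,0],"grip":1},{"translation":[0,-0.5,0],"twist":[0,0,0],"grip":1}]}}

```text
time: 13.38
tool_pos: [0.4526, 0.2196, 0.0574]
orientation: [3.139, 0.003, 3.093]
ft_force: [7.6, 7.9, -10.1]
width: 0.0133
grip_force: 20.9
```

```bash
python3 go.py
```

```text
t 13.38 p [0.4526 0.2196 0.0574] rpy [3.139e+00 3.000e-03 3.093e+00] q [ 0.57  0.67 -1.39  1.91  0.71  1.19  0.45] w 0.0133 F [  7.6   7.9 -10.1] g 20.9
```

The hasp is against its stop: 8 N of resistance, and the post is at the expected place. I'll release and lift.

>>> {"fn": "play_rows", "kwargs": {"commands": [{"translation":[0,0.3,0],"twist":[0,0,0],"grip":-0.2},{"translation":[0,0.3,0],"twist":[0,0,0],"grip":-0.2},{"translation":[0,0.3,0],"twist":[0,0,0],"grip":-0.2},{"translation":[0,0.3,-5],"twist":[0,0,0],"grip":-0.2},{"translation":[0,0.3,-11],"twist":[0,0,0],"grip":-1}]}}

```text
time: 14.0
tool_pos: [0.4507, 0.2209, 0.1673]
orientation: [3.141, -0.003, 3.095]
ft_force: [1.5, -0.6, 0.3]
width: 0.0679
grip_force: 0.0
```

```bash
python3 go.py .5982,-.0125,.15,2.726
```

```text
t 14.0 p [0.4507 0.2209 0.1673] rpy [ 3.141e+00 -3.000e-03  3.095e+00] q [ 0.65  0.45 -1.44  1.79  0.46  1.32  0.62] w 0.0679 F [ 1.5 -0.6  0.3] g 0.0
.5982,-.0125,.15,2.726 tr [-15.84 -22.62   1.67] tw [-0.    -0.003  0.369]
```

>>> {"fn": "play_rows", "kwargs": {"commands": [{"translation":[-3,-4.3,0],"twist":[0,0,0.07],"grip":-1},{"translation":[-6.3,-9,0],"twist":[0,0,0.15],"grip":-1},{"translation":[-9.5,-13.5,0],"twist":[0,0,0.22],"grip":-1},{"translation":[-12.7,-18,0],"twist":[0,0,0.29],"grip":-1},{"translation":[-15.8,-22.6,0],"twist":[0,0,0.37],"grip":-1}]}}

```text
time: 14.62
tool_pos: [0.5994, -0.0136, 0.1669]
orientation: [-3.141, 0.0, 2.722]
ft_force: [0.8, 0.7, 0.3]
width: 0.0856
grip_force: 0.0
```

```bash
python3 - <<'E'
from h import *
im=viewer.camera("top")[:,:,::-1]; b=viewer.camera("side")[:,:,::-1]
cv2.imwrite("pics/top5.png",im); cv2.imwrite("pics/side5.png",b)
h=cv2.cvtColor(im,cv2.COLOR_BGR2HSV).astype(int); H,S,V=h[...,0],h[...,1],h[...,2]
m=np.zeros((400,640),bool); m[174:212,385:416]=((S<70)&(V>120))[174:212,385:416]; print("white",rect("top",m,.017))
r=lambda i:cv2.resize(i,(400,400),interpolation=cv2.INTER_CUBIC)
cv2.imwrite("pics/l5.png",np.hstack([r(im[130:250,190:310]),r(b[150:290,250:390])]))
E
python3 go.py .5982,-.0125,.1,2.726 .5982,-.0125,.001,2.726
```

```text
white (np.int32(499), array([392.5, 197.6]), array([ 0.5746, -0.2253]), np.float64(0.318), array([0.05  , 0.1095]))
t 14.72 p [ 0.6009 -0.019   0.1659] rpy [-3.14  -0.     2.713] q [ 0.82  0.6  -1.21  1.55  0.57  1.39  0.71] w 0.0854 F [ 0.4  0.2 -0.1] g 0.0
.5982,-.0125,.1,2.726 tr [0.51 0.49 6.59] tw [-0.001 -0.    -0.013]
.5982,-.0125,.001,2.726 tr [ 0.51  0.51 16.49] tw [-0.001 -0.    -0.013]
```

View pics/l5.png

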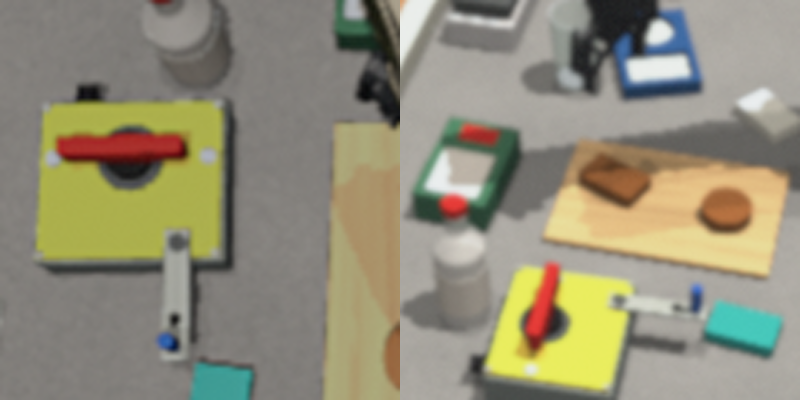

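The handle is off, with its bar in line with the dots, and the hasp is fully out. The blank is still in place. Now I go down to it.

>>> {"fn": "play_rows", "kwargs": {"commands": [{"translation":[0.5,0.5,3],"twist":[0,0,-0.01],"grip":-1},{"translation":[0.5,0.5,7],"twist":[0,0,-0.01],"grip":-1},{"translation":[0.5,0.5,10],"twist":[0,0,-0.01],"grip":-1},{"translation":[0.5,0.5,11],"twist":[0,0,-0.01],"grip":-1},{"translation":[0.5,0.5,11],"twist":[0,0,-0.01],"grip":-1}]}}

```text
time: 15.35
tool_pos: [0.5961, -0.005, 0.0571]
orientation: [3.141, -0.0, 2.735]
ft_force: [0.4, 0.8, 0.6]
width: 0.0854
grip_force: 0.0
```

```bash
python3 go.py .5982,-.0125,.001,2.726
```

```text
t 15.35 p [ 0.5961 -0.005   0.0571] rpy [ 3.141 -0.     2.735] q [ 0.76  0.7  -1.13  1.67  0.67  1.22  0.64] w 0.0854 F [0.4 0.8 0.6] g 0.0
.5982,-.0125,.001,2.726 tr [-0.49 -0.61  5.61] tw [ 0.    -0.     0.009]
```

>>> {"fn": "play_rows", "kwargs": {"commands": [{"translation":[-0.5,-0.6,1.5],"twist":[0,0,0],"grip":-1},{"translation":[-0.5,-0.6,3],"twist":[0,0,0],"grip":-1},{"translation":[-0.5,-0.6,4],"twist":[0,0,0],"grip":-1},{"translation":[-0.5,-0.6,4.5],"twist":[0,0,0],"grip":-1},{"translation":[-0.5,-0.6,4.5],"twist":[0,0,0],"grip":-1}]}}

```text
time: 15.98
tool_pos: [0.5983, -0.0125, 0.0117]
orientation: [-3.142, -0.0, 2.735]
ft_force: [0.5, -0.5, -0.3]
width: 0.0853
grip_force: 0.0
```

```bash
python3 go.py .5982,-.0125,.001,2.726
```

```text
t 15.97 p [ 0.5983 -0.0125  0.0117] rpy [-3.142 -0.     2.735] q [ 0.74  0.75 -1.08  1.69  0.72  1.15  0.63] w 0.0853 F [ 0.5 -0.5 -0.3] g 0.0
.5982,-.0125,.001,2.726 tr [ 0.01 -0.    1.07] tw [-0.    -0.     0.009]
```

>>> {"fn": "play_rows", "kwargs": {"commands": [{"translation":[0,0,0.5],"twist":[0,0,0.01],"grip":-1},{"translation":[0,0,1.0],"twist":[0,0,0.01],"grip":-0.8},{"translation":[0,0,1.05],"twist":[0,0,0.01],"grip":-0.5},{"translation":[0,0,1.05],"twist":[0,0,0.01],"grip":0},{"translation":[0,0,1.05],"twist":[0,0,0.01],"grip":0.2}], "squeeze": 40}}

```text
time: 16.6
tool_pos: [0.5986, -0.0127, 0.0017]
orientation: [3.141, 0.0, 2.725]
ft_force: [-0.4, -0.6, 1.3]
width: 0.051
grip_force: 42.3
```

>>> {"fn": "play_rows", "kwargs": {"commands": [{"translation":[0,0,0],"twist":[0,0,0],"grip":0.2},{"translation":[0,0,0],"twist":[0,0,0],"grip":0.2},{"translation":[0,0,0],"twist":[0,0,0],"grip":0.2},{"translation":[0,0,-0.5],"twist":[0,0,0],"grip":0.2},{"translation":[0,0,-2],"twist":[0,0,0],"grip":0.2}]}}

```text
time: 17.23
tool_pos: [0.5977, -0.0129, 0.0213]
orientation: [-3.141, -0.002, 2.725]
ft_force: [-0.2, -0.0, -0.7]
width: 0.0511
grip_force: 42.0
```

```bash
python3 go.py .59,-.2515,.1,.367
```

```text
t 17.23 p [ 0.5977 -0.0129  0.0213] rpy [-3.141e+00 -2.000e-03  2.725e+00] q [ 0.75  0.74 -1.09  1.69  0.71  1.17  0.62] w 0.0511 F [-0.2 -0.  -0.7] g 42.0
.59,-.2515,.1,.367 tr [ -8.94 -22.13  -7.87] tw [-2.000e-03  0.000e+00  2.358e+00]
```

The blank is held at 51 mm. I'll lift and carry it, turning on the way.

>>> {"fn": "play_rows", "kwargs": {"commands": [{"translation":[-1,-2,-3],"twist":[0,0,0.15],"grip":0.2},{"translation":[-3,-6,-7],"twist":[0,0,0.33],"grip":0.2},{"translation":[-5,-10,-10],"twist":[0,0,0.5],"grip":0.2},{"translation":[-6,-13,-10],"twist":[0,0,0.68],"grip":0.2},{"translation":[-7,-15,-10],"twist":[0,0,0.85],"grip":0.2}]}}

```text
time: 17.85
tool_pos: [0.6016, -0.1803, 0.1228]
orientation: [3.141, 0.001, 1.867]
ft_force: [-0.0, 0.5, -0.6]
width: 0.051
grip_force: 42.0
```

```bash
python3 go.py .59,-.2515,.12,.367
```

```text
t 17.85 p [ 0.6016 -0.1803  0.1228] rpy [3.141e+00 1.000e-03 1.867e+00] q [ 0.92  0.59 -0.98  1.53  0.51  1.29  0.18] w 0.051 F [-0.   0.5 -0.6] g 42.0
.59,-.2515,.12,.367 tr [-6.47 -3.19  0.28] tw [1.0e-03 0.0e+00 1.5e+00]
```

>>> {"fn": "play_rows", "kwargs": {"commands": [{"translation":[-1.3,-0.6,0],"twist":[0,0,0.18],"grip":0.2},{"translation":[-2.6,-1.3,0],"twist":[0,0,0.36],"grip":0.2},{"translation":[-4,-2,0],"twist":[0,0,0.54],"grip":0.2},{"translation":[-5.3,-2.6,0],"twist":[0,0,0.72],"grip":0.2},{"translation":[-6.5,-3.2,0],"twist":[0,0,0.9],"grip":0.2}]}}

```text
time: 18.48
tool_pos: [0.5906, -0.2501, 0.1223]
orientation: [3.141, -0.0, 0.969]
ft_force: [-0.0, 0.1, -0.5]
width: 0.0505
grip_force: 42.0
```

>>> {"fn": "play_rows", "kwargs": {"commands": [{"translation":[0,0,0],"twist":[0,0,0.18],"grip":0.2},{"translation":[0,0,0],"twist":[0,0,0.36],"grip":0.2},{"translation":[0,0,0],"twist":[0,0,0.54],"grip":0.2},{"translation":[0,0,0],"twist":[0,0,0.6],"grip":0.2},{"translation":[0,0,0],"twist":[0,0,0.6],"grip":0.2}]}}

```text
time: 19.1
tool_pos: [0.5908, -0.2495, 0.1222]
orientation: [3.141, -0.001, 0.376]
ft_force: [-0.3, 0.8, -0.6]
width: 0.051
grip_force: 42.0
```

```bash
python3 go.py .59,-.2515,.045,.367
```

```text
t 19.1 p [ 0.5908 -0.2495  0.1222] rpy [ 3.141e+00 -1.000e-03  3.760e-01] q [ 0.83  0.52 -0.68  1.5   0.34  1.24 -1.09] w 0.051 F [-0.3  0.8 -0.6] g 42.0
.59,-.2515,.045,.367 tr [-0.16  0.16  7.72] tw [ 0.    -0.001  0.009]
```

>>> {"fn": "play_rows", "kwargs": {"commands": [{"translation":[-0.15,0.15,3],"twist":[0,0,0.01],"grip":0.2},{"translation":[-0.15,0.15,6],"twist":[0,0,0.01],"grip":0.2},{"translation":[-0.15,0.15,8.5],"twist":[0,0,0.01],"grip":0.2},{"translation":[-0.15,0.15,9.7],"twist":[0,0,0.01],"grip":0.2},{"translation":[-0.15,0.15,9.7],"twist":[0,0,0.01],"grip":0.2}]}}

```text
time: 19.73
tool_pos: [0.5896, -0.2516, 0.0242]
orientation: [-3.141, 0.0, 0.366]
ft_force: [0.2, -0.3, -1.1]
width: 0.051
grip_force: 42.0
```

```bash
python3 go.py .59,-.2515,.0155,.367; python3 - <<'E'
from h import *
def R(c,y,a,b,z):
    Q=np.array([[1,1],[1,-1],[-1,-1],[-1,1]])*[a/2,b/2]; M=np.array([[np.cos(y),-np.sin(y)],[np.sin(y),np.cos(y)]])
    return np.c_[Q@M.T+c,np.full(4,z)]
out=[]
for n,(x0,y0,w) in (("top",(375,150,80)),("side",(310,140,70))):
    im=viewer.camera(n)[:,:,::-1]; cv2.imwrite(f"pics/{n}6.png",im)
    im=cv2.resize(im[y0:y0+w,x0:x0+w],(400,400),interpolation=cv2.INTER_CUBIC)
    for P,c in ((R([.590,-.2535],.367,.088,.056,.026),(0,255,0)),(R([.605,-.2925],.367,.112,.166,.026),(0,255,255)),(R([.590,-.254],.367,.084,.052,.0575),(255,0,255))):
        cv2.polylines(im,[((w2p(n,P)+.5-[x0,y0])*400/w).astype(int)],True,c,1)
    out.append(im)
cv2.imwrite("pics/l6.png",np.hstack(out))
E
```

```text
t 19.73 p [ 0.5896 -0.2516  0.0242] rpy [-3.141  0.     0.366] q [ 0.81  0.62 -0.64  1.58  0.4   1.08 -1.14] w 0.051 F [ 0.2 -0.3 -1.1] g 42.0
.59,-.2515,.0155,.367 tr [0.04 0.01 0.87] tw [-0.001  0.    -0.001]
```

View pics/l6.png

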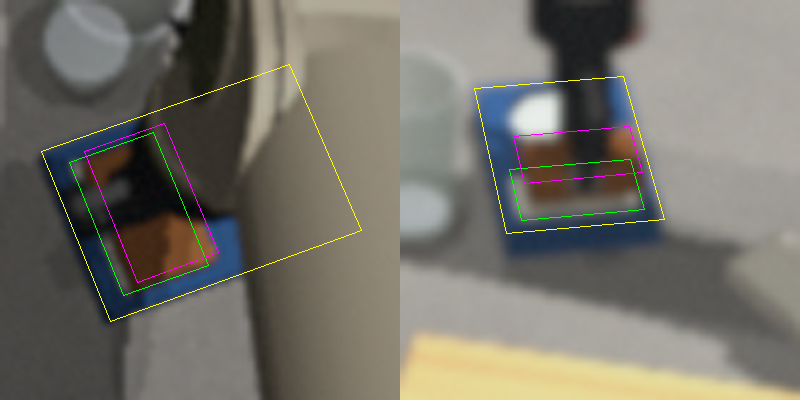

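In the overlay the die outline fits. The held blank lies inside the recess outline to within about 2 mm in both views. I'll lower it, watching the force.

>>> {"fn": "play_rows", "kwargs": {"commands": [{"translation":[0,0,0.4],"twist":[0,0,0],"grip":0.2},{"translation":[0,0,0.7],"twist":[0,0,0],"grip":0.2},{"translation":[0,0,0.9],"twist":[0,0,0],"grip":0.2},{"translation":[0,0,1.05],"twist":[0,0,0],"grip":0.2},{"translation":[0,0,1.2],"twist":[0,0,0],"grip":0.2}]}}

```text
time: 20.45
tool_pos: [0.5907, -0.2519, 0.0136]
orientation: [3.14, -0.001, 0.365]
ft_force: [-0.1, 1.6, 8.0]
width: 0.0508
grip_force: 43.2
```

```bash
python3 - <<'E'
from rig import telemetry
s=telemetry.sense(); print(s['tool_pos'],s['ft_force'],s['ft_torque'],s['width'])
E
```

```text
[ 0.59070102 -0.2519442   0.01361622] [-0.06174484  1.59225599  8.04275632] [ 0.12889733  0.48620702 -0.04706569] 0.05079603962030181
```

There is 8 N at rim height, and the moment points to contact at the blank's −x end. I'll nudge it along tool +x and try again.

>>> {"fn": "play_rows", "kwargs": {"commands": [{"translation":[0,0,-0.3],"twist":[0,0,0],"grip":0.2},{"translation":[0.15,0,-0.3],"twist":[0,0,0],"grip":0.2},{"translation":[0.15,0,-0.1],"twist":[0,0,0],"grip":0.2},{"translation":[0.15,0,0.1],"twist":[0,0,0],"grip":0.2},{"translation":[0.15,0,0.25],"twist":[0,0,0],"grip":0.2}]}}

```text
time: 21.08
tool_pos: [0.5927, -0.251, 0.0112]
orientation: [3.14, -0.003, 0.365]
ft_force: [1.9, 1.9, 9.0]
width: 0.0508
grip_force: 43.5
```

```bash
python3 - <<'E'
from rig import telemetry
s=telemetry.sense(); print(s['tool_pos'],s['ft_force'],s['ft_torque'],s['width'])
E
```

```text
[ 0.59274444 -0.25099962  0.01119018] [1.86461462 1.94488836 8.95699992] [0.25537333 0.02393402 0.01704587] 0.0508225443335481
```

>>> {"fn": "play_rows", "kwargs": {"commands": [{"translation":[0,0,-0.15],"twist":[0,0,0],"grip":0.2},{"translation":[0,0.15,-0.15],"twist":[0,0,0],"grip":0.2},{"translation":[0,0.15,0],"twist":[0,0,0],"grip":0.2},{"translation":[0,0.15,0.15],"twist":[0,0,0],"grip":0.2},{"translation":[0,0.15,0.25],"twist":[0,0,0],"grip":0.2}]}}

```text
time: 21.7
tool_pos: [0.5928, -0.2519, 0.0101]
orientation: [3.141, -0.001, 0.366]
ft_force: [-9.9, 6.8, 33.7]
width: 0.0508
grip_force: 46.1
```

```bash
python3 - <<'E'
from rig import telemetry
s=telemetry.sense(); print(s['tool_pos'],s['ft_force'],s['ft_torque'],s['width'])
E
```

```text
[ 0.59280018 -0.2518847   0.01013906] [-9.91268834  6.75100194 33.72575169] [1.28836536 2.4636767  0.11503462] 0.050773284047846826
```

Taking out the lateral lever arm, all three presses put the contact at the −x end. I'll undo the y nudge and shift further along +x.

>>> {"fn": "play_rows", "kwargs": {"commands": [{"translation":[0,0,-0.4],"twist":[0,0,0],"grip":0.2},{"translation":[0.2,-0.12,-0.5],"twist":[0,0,0],"grip":0.2},{"translation":[0.2,-0.12,-0.4],"twist":[0,0,0],"grip":0.2},{"translation":[0.2,-0.12,-0.25],"twist":[0,0,0],"grip":0.2},{"translation":[0.2,-0.12,-0.15],"twist":[0,0,0],"grip":0.2}]}}

```text
time: 22.32
tool_pos: [0.5931, -0.2507, 0.0101]
orientation: [3.141, 0.001, 0.365]
ft_force: [-9.9, 3.0, 22.4]
width: 0.0509
grip_force: 45.0
```

```bash
python3 - <<'E'
from rig import telemetry
s=telemetry.sense(); print(s['tool_pos'],s['ft_force'],s['ft_torque'],s['width'])
E
```

```text
[ 0.59314448 -0.25073459  0.01014162] [-9.92240624  2.96683673 22.37153537] [ 0.61857709  2.24076625 -0.05475134] 0.050910989061197606
```

The z stop is 0.0101 both times, which is fingertips on the rim, and the +x wall now pushes back. So the blank is inside the recess a few mm above the floor. I'll back off slightly and let it drop.

>>> {"fn": "play_rows", "kwargs": {"commands": [{"translation":[-0.12,0,-0.38],"twist":[0,0,0],"grip":0.2},{"translation":[-0.12,0,-0.38],"twist":[0,0,0],"grip":0.2},{"translation":[-0.12,0,-0.38],"twist":[0,0,0],"grip":-0.4},{"translation":[-0.12,0,-0.38],"twist":[0,0,0],"grip":-0.6},{"translation":[-0.12,0,-0.38],"twist":[0,0,0],"grip":-0.6}]}}

```text
time: 22.95
tool_pos: [0.592, -0.2513, 0.0126]
orientation: [-3.142, 0.0, 0.365]
ft_force: [-0.0, 0.7, 0.3]
width: 0.0686
grip_force: 0.0
```

>>> {"fn": "play_rows", "kwargs": {"commands": [{"translation":[0,0,0],"twist":[0,0,0],"grip":-0.6},{"translation":[0,0,-2],"twist":[0,0,0],"grip":-0.6},{"translation":[0,0,-6],"twist":[0,0,0],"grip":-0.3},{"translation":[0,0,-6],"twist":[0,0,0],"grip":1},{"translation":[0,0,-6],"twist":[0,0,0],"grip":1}]}}

```text
time: 23.58
tool_pos: [0.5922, -0.2514, 0.0735]
orientation: [3.141, -0.0, 0.365]
ft_force: [0.3, 0.0, -0.9]
width: 0.0199
grip_force: 0.0
```

```bash
python3 go.py .5915,-.2515,.03,.367; python3 - <<'E'
from h import *
def R(c,y,a,b,z):
    Q=np.array([[1,1],[1,-1],[-1,-1],[-1,1]])*[a/2,b/2]; M=np.array([[np.cos(y),-np.sin(y)],[np.sin(y),np.cos(y)]])
    return np.c_[Q@M.T+c,np.full(4,z)]
n,x0,y0,w="side",310,140,70
im=viewer.camera(n)[:,:,::-1]; cv2.imwrite("pics/side7.png",im); cv2.imwrite("pics/top7.png",viewer.camera("top")[:,:,::-1])
h=cv2.cvtColor(im,cv2.COLOR_BGR2HSV).astype(int); m=np.zeros((400,640),bool)
m[155:190,320:365]=((h[...,0]<16)&(h[...,1]>110))[155:190,320:365]
print(rect("side",m,.035))
for zt in (.039,.048):
    f=np.zeros((400,640),np.uint8); 
    cv2.fillPoly(f,[cv2.convexHull(np.vstack([w2p(n,R([.590,-.2535],.367,.084,.052,zz)) for zz in (zt,zt-.013)]).round().astype(np.int32))],1)
    print("pred",zt,rect("side",f>0,.035))
E
```

```text
t 23.57 p [ 0.5922 -0.2514  0.0735] rpy [ 3.141 -0.     0.365] q [ 0.82  0.57 -0.66  1.54  0.37  1.16 -1.12] w 0.0199 F [ 0.3  0.  -0.9] g 0.0
.5915,-.2515,.03,.367 tr [-0.07 -0.02  4.35] tw [ 0.001 -0.    -0.002]
(np.int32(170), array([341.5, 171.1]), array([ 0.5855, -0.2534]), np.float64(0.697), array([0.0559, 0.0769]))
pred 0.039 (np.int32(272), array([340.5, 171.5]), array([ 0.589 , -0.2502]), np.float64(0.505), array([0.0754, 0.0923]))
pred 0.048 (np.int32(261), array([340.2, 169.8]), array([ 0.5922, -0.2606]), np.float64(0.408), array([0.0732, 0.0922]))
```

Now I press gently on the blank's top with closed fingers. If it is seated, contact should come at z_reported ≈ 0.022.

>>> {"fn": "play_rows", "kwargs": {"commands": [{"translation":[0,0,2],"twist":[0,0,0],"grip":1},{"translation":[0,0,4],"twist":[0,0,0],"grip":1},{"translation":[0,0,4.7],"twist":[0,0,0],"grip":1},{"translation":[0,0,5],"twist":[0,0,0],"grip":1},{"translation":[0,0,5.3],"twist":[0,0,0],"grip":1}]}}

```text
time: 24.3
tool_pos: [0.5911, -0.2513, 0.0252]
orientation: [3.141, 0.004, 0.364]
ft_force: [-39.9, 10.4, 85.8]
width: 0.0002
grip_force: 40.4
```

```bash
python3 - <<'E'
from rig import telemetry
s=telemetry.sense(); print(s['tool_pos'],s['ft_force'],s['ft_torque'],s['width'])
E
```

```text
[ 0.59107223 -0.25127682  0.02520399] [-39.86039142  10.38400598  85.80682189] [ 2.13403933  9.49390208 -0.20532516] 0.00018998432734452535
```

That was 86 N, with the top about 4 mm too high. The blank probably has one end on the rim. I'll lift, clear the view and look.

>>> {"fn": "play_rows", "kwargs": {"commands": [{"translation":[0,0,-3],"twist":[0,0,0],"grip":1},{"translation":[0,0,-9],"twist":[0,0,0],"grip":1},{"translation":[-5,3,-14],"twist":[0,0,0],"grip":1},{"translation":[-12,7,-14],"twist":[0,0,0],"grip":0},{"translation":[-18,11,-14],"twist":[0,0,0],"grip":-0.3}]}}

```text
time: 24.92
tool_pos: [0.4851, -0.3882, 0.1583]
orientation: [3.141, 0.0, 0.365]
ft_force: [1.1, -0.2, -0.7]
width: 0.0358
grip_force: 0.0
```

>>> {"fn": "play_rows", "kwargs": {"commands": [{"translation":[-1,5,0],"twist":[0,0,0],"grip":-0.3},{"translation":[-1,7,0],"twist":[0,0,0],"grip":-0.3},{"translation":[-1,7,0],"twist":[0,0,0],"grip":-0.3},{"translation":[-1,7,0],"twist":[0,0,0],"grip":-0.3},{"translation":[-1,7,0],"twist":[0,0,0],"grip":-0.3}]}}

```text
time: 25.55
tool_pos: [0.5022, -0.4547, 0.1586]
orientation: [-3.141, -0.0, 0.366]
ft_force: [0.1, 0.6, 0.5]
width: 0.0559
grip_force: 0.0
```

```bash
python3 go.py; python3 - <<'E'
from h import *
def R(c,y,a,b,z):
    Q=np.array([[1,1],[1,-1],[-1,-1],[-1,1]])*[a/2,b/2]; M=np.array([[np.cos(y),-np.sin(y)],[np.sin(y),np.cos(y)]])
    return np.c_[Q@M.T+c,np.full(4,z)]
out=[]
for n,(x0,y0,w) in (("top",(380,155,60)),("side",(315,145,60))):
    im=viewer.camera(n)[:,:,::-1]; cv2.imwrite(f"pics/{n}8.png",im)
    h=cv2.cvtColor(im,cv2.COLOR_BGR2HSV).astype(int); m=np.zeros((400,640),bool)
    sl=np.s_[y0:y0+w,x0:x0+w]; m[sl]=((h[...,0]<16)&(h[...,1]>110))[sl]; print(n,rect(n,m,.039))
    im=cv2.resize(im[sl],(400,400),interpolation=cv2.INTER_CUBIC)
    for P,c in ((R([.590,-.2535],.367,.088,.056,.026),(0,255,0)),(R([.605,-.2925],.367,.112,.166,.026),(0,255,255)),(R([.590,-.2535],.367,.084,.052,.039),(255,0,255))):
        cv2.polylines(im,[((w2p(n,P)+.5-[x0,y0])*400/w).astype(int)],True,c,1)
    out.append(im)
cv2.imwrite("pics/l8.png",np.hstack(out))
E
```

```text
t 25.55 p [ 0.5022 -0.4547  0.1586] rpy [-3.141 -0.     0.366] q [ 1.09  0.55 -0.62  1.35  0.32  1.34 -0.73] w 0.0559 F [0.1 0.6 0.5] g 0.0
top (np.int32(465), array([403.2, 192.4]), array([ 0.5868, -0.2536]), np.float64(0.42), array([0.0519, 0.0833]))
side (np.int32(177), array([341.2, 170.6]), array([ 0.5865, -0.2513]), np.float64(0.597), array([0.0558, 0.0812]))
```

View pics/l8.png

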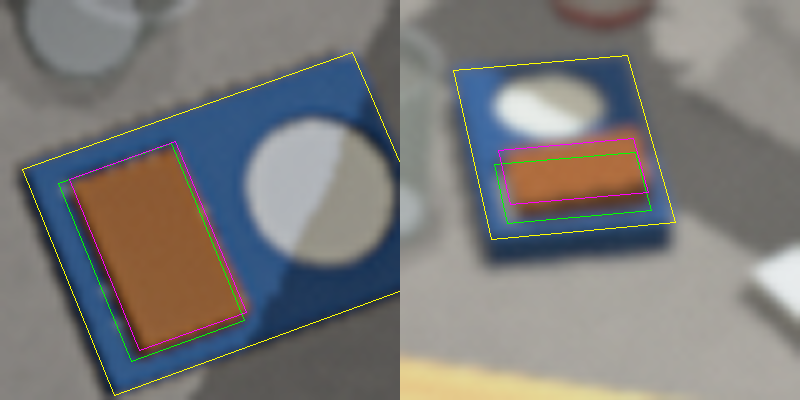

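The last picture shows the blank nearly in: the +x end is down in the recess, and the −x end (right in the side view, about 2 px high) still sits on the rim. There is about 2 mm of room towards +x. I'll push that end face along +x with closed fingers just above the rim, then press it down.

```bash
python3 go.py .518,-.279,.1,.366 .518,-.279,.0135,.366
```

```text
t 25.65 p [ 0.502  -0.4552  0.1588] rpy [3.141 0.    0.366] q [ 1.09  0.55 -0.61  1.35  0.32  1.34 -0.73] w 0.0555 F [-0.4  0.4 -0.5] g 0.0
.518,-.279,.1,.366 tr [  7.79 -15.89   5.88] tw [ 0.  0. -0.]
.518,-.279,.0135,.366 tr [  7.79 -15.89  14.53] tw [ 0.  0. -0.]
```

>>> {"fn": "play_rows", "kwargs": {"commands": [{"translation":[2.5,-5,0],"twist":[0,0,0],"grip":1},{"translation":[5,-10,0],"twist":[0,0,0],"grip":1},{"translation":[7.8,-15.9,4],"twist":[0,0,0],"grip":1},{"translation":[7.8,-15.9,9],"twist":[0,0,0],"grip":1},{"translation":[7.8,-15.9,10],"twist":[0,0,0],"grip":1}]}}

```text
time: 26.28
tool_pos: [0.516, -0.2776, 0.056]
orientation: [-3.138, 0.004, 0.367]
ft_force: [-0.2, -0.6, -0.2]
width: 0.0002
grip_force: 0.0
```

```bash
python3 go.py .518,-.279,.0135,.366 .5405,-.270,.0135,.366
```

```text
t 26.27 p [ 0.516  -0.2776  0.056 ] rpy [-3.138  0.004  0.367] q [ 0.95  0.48 -0.67  1.71  0.33  1.08 -1.02] w 0.0002 F [-0.2 -0.6 -0.2] g 0.0
.518,-.279,.0135,.366 tr [0.15 0.22 4.24] tw [-0.004  0.004  0.001]
.5405,-.270,.0135,.366 tr [2.57 0.19 4.24] tw [-0.004  0.004  0.001]
```

>>> {"fn": "play_rows", "kwargs": {"commands": [{"translation":[0.1,0.1,2],"twist":[0,0,0],"grip":1},{"translation":[0.1,0.1,4.2],"twist":[0,0,0],"grip":1},{"translation":[0.1,0.1,4.2],"twist":[0,0,0],"grip":1},{"translation":[0.6,0.1,4.2],"twist":[0,0,0],"grip":1},{"translation":[1.2,0.1,4.2],"twist":[0,0,0],"grip":1}]}}

```text
time: 26.9
tool_pos: [0.5306, -0.2765, 0.0175]
orientation: [3.14, -0.001, 0.364]
ft_force: [0.1, 0.1, 0.2]
width: 0.0002
grip_force: 0.0
```

>>> {"fn": "play_rows", "kwargs": {"commands": [{"translation":[0.2,0,0],"twist":[0,0,0],"grip":1},{"translation":[0.4,0,0],"twist":[0,0,0],"grip":1},{"translation":[0.6,0,0],"twist":[0,0,0],"grip":1},{"translation":[0.8,0,0],"twist":[0,0,0],"grip":1},{"translation":[1.0,0,0],"twist":[0,0,0],"grip":1}]}}

```text
time: 27.52
tool_pos: [0.5391, -0.2727, 0.0166]
orientation: [3.141, -0.0, 0.365]
ft_force: [0.2, 0.5, 0.4]
width: 0.0
grip_force: 0.0
```

>>> {"fn": "play_rows", "kwargs": {"commands": [{"translation":[0.1,0,0.1],"twist":[0,0,0],"grip":1},{"translation":[0.2,0,0.2],"twist":[0,0,0],"grip":1},{"translation":[0.3,0,0.2],"twist":[0,0,0],"grip":1},{"translation":[0.4,0,0.2],"twist":[0,0,0],"grip":1},{"translation":[0.4,0,0.2],"twist":[0,0,0],"grip":1}]}}

```text
time: 28.15
tool_pos: [0.5429, -0.2711, 0.0146]
orientation: [3.142, -0.0, 0.365]
ft_force: [-1.0, 0.8, -0.4]
width: -0.0005
grip_force: 0.0
```

```bash
cat > bl.py <<'E'
from h import *
def R(c,y,a,b,z):
    Q=np.array([[1,1],[1,-1],[-1,-1],[-1,1]])*[a/2,b/2]; M=np.array([[np.cos(y),-np.sin(y)],[np.sin(y),np.cos(y)]])
    return np.c_[Q@M.T+c,np.full(4,z)]
for n,(x0,y0,w) in (("top",(380,155,60)),("side",(315,145,60))):
    im=viewer.camera(n)[:,:,::-1]
    h=cv2.cvtColor(im,cv2.COLOR_BGR2HSV).astype(int); m=np.zeros((400,640),np.uint8)
    sl=np.s_[y0:y0+w,x0:x0+w]; m[sl]=((h[...,0]<16)&(h[...,1]>110))[sl]
    print(n,rect(n,m>0,.039)); k,l,s,c=cv2.connectedComponentsWithStats(m); i=1+np.argmax(s[1:,4])
    q=cv2.approxPolyDP(cv2.convexHull(np.argwhere(l==i)[:,::-1].astype(np.int32)),3,True).reshape(-1,2); print(' corners',q.tolist(),' seated',w2p(n,R([.590,-.2535],.367,.084,.052,.039)).round(0).tolist())
E
python3 bl.py; python3 go.py
```

```text
top (np.int32(373), array([401.1, 189.7]), array([ 0.595 , -0.2473]), np.float64(0.105), array([0.0485, 0.072 ]))
 corners [[404, 203], [398, 203], [390, 183], [403, 177], [411, 189]]  seated [[390.0, 181.0], [406.0, 176.0], [416.0, 201.0], [400.0, 207.0]]
side (np.int32(164), array([340.1, 171.6]), array([ 0.5896, -0.2442]), np.float64(0.341), array([0.0535, 0.0778]))
 corners [[350, 174], [332, 176], [330, 170], [346, 167]]  seated [[331.0, 175.0], [329.0, 167.0], [350.0, 165.0], [352.0, 173.0]]
t 28.25 p [ 0.5428 -0.2712  0.0146] rpy [ 3.141 -0.     0.365] q [ 0.89  0.56 -0.64  1.68  0.38  1.02 -1.09] w 0.0 F [ 0.  -0.7 -0.4] g 0.0
```

The side-view angle dropped and so did the raised end, so it looks seated. I'll retreat and measure with a clear view.

>>> {"fn": "play_rows", "kwargs": {"commands": [{"translation":[-1,0,0],"twist":[0,0,0],"grip":1},{"translation":[-1.5,0,-4],"twist":[0,0,0],"grip":1},{"translation":[-1.5,4,-9],"twist":[0,0,0],"grip":1},{"translation":[-4,10,-12],"twist":[0,0,0],"grip":1},{"translation":[-8,16,-14],"twist":[0,0,0],"grip":1}]}}

```text
time: 28.88
tool_pos: [0.5296, -0.4297, 0.1502]
orientation: [3.14, -0.001, 0.366]
ft_force: [1.3, 0.5, 0.2]
width: 0.0
grip_force: 0.0
```

```bash
python3 bl.py; python3 go.py; python3 - <<'E'
from h import *
from bl import R
from scipy.optimize import minimize
# fit level blank top-face pose+height to brightest brown mask (top face) in both views, by IoU
M={}
for n,(x0,y0,w) in (("top",(380,155,60)),("side",(315,145,60))):
    im=viewer.camera(n)[:,:,::-1]; cv2.imwrite(f"pics/{n}9.png",im); h=cv2.cvtColor(im,cv2.COLOR_BGR2HSV).astype(int)
    m=np.zeros((400,640),bool); sl=np.s_[y0:y0+w,x0:x0+w]; m[sl]=((h[...,0]<16)&(h[...,1]>110))[sl]; M[n]=(m,sl)
def P(p):
    x,y,a,z,tx,ty=p; c=R([0,0],0,.084,.052,0); out=[]
    for dz in (0,-.013):
        Q=c.copy(); Q[:,2]=dz+c[:,0]*tx+c[:,1]*ty; s,k=np.sin(a),np.cos(a)
        out.append(np.c_[x+k*Q[:,0]-s*Q[:,1],y+s*Q[:,0]+k*Q[:,1],z+Q[:,2]])
    return np.vstack(out)
def cost(p):
    c=0
    for n,(m,sl) in M.items():
        f=np.zeros((1600,2560),np.uint8); cv2.fillConvexPoly(f,cv2.convexHull(((w2p(n,P(p))+.5)*4*16).astype(np.int32)),255,shift=4)
        g=cv2.resize(f,(640,400),interpolation=cv2.INTER_AREA)/255.; c+=np.abs(g-m)[sl].sum()
    return c
for s in ([.59,-.2535,.367,.039,0,0],[.59,-.2535,.367,.043,-.1,0]):
    r=minimize(cost,s,method="Nelder-Mead",options=dict(initial_simplex=np.array([s]+[np.add(s,d) for d in np.diag([.004,.004,.05,.006,.06,.06])]),maxiter=400)); print(r.fun,r.x.round(4))
E
```

```text
top (np.int32(456), array([402.6, 191.6]), array([ 0.589 , -0.2516]), np.float64(0.355), array([0.0512, 0.0827]))
 corners [[415, 200], [400, 206], [391, 182], [405, 177]]  seated [[390.0, 181.0], [406.0, 176.0], [416.0, 201.0], [400.0, 207.0]]
side (np.int32(168), array([340.2, 171.2]), array([ 0.5895, -0.2467]), np.float64(0.436), array([0.0536, 0.0811]))
 corners [[350, 174], [332, 176], [330, 169], [348, 166]]  seated [[331.0, 175.0], [329.0, 167.0], [350.0, 165.0], [352.0, 173.0]]
t 28.98 p [ 0.5253 -0.4376  0.1497] rpy [3.136e+00 2.000e-03 3.540e-01] q [ 1.04  0.57 -0.62  1.35  0.33  1.32 -0.79] w -0.0003 F [-0.9 -0.3 -0.8] g 0.0
top (np.int32(457), array([402.6, 191.6]), array([ 0.5889, -0.2517]), np.float64(0.366), array([0.0514, 0.0829]))
 corners [[415, 201], [400, 206], [391, 182], [405, 177]]  seated [[390.0, 181.0], [406.0, 176.0], [416.0, 201.0], [400.0, 207.0]]
side (np.int32(172), array([340.2, 171.2]), array([ 0.5894, -0.247 ]), np.float64(0.464), array([0.0541, 0.0817]))
 corners [[350, 174], [332, 176], [330, 169], [347, 166]]  seated [[331.0, 175.0], [329.0, 167.0], [350.0, 165.0], [352.0, 173.0]]
61.29411764705882 [ 0.5908 -0.2523  0.3253  0.0408 -0.0957  0.2504]
70.2235294117647 [ 0.5906 -0.2533  0.298   0.0401 -0.1465  0.2226]
```

From the top it is now square (0.366 rad) and centred. I'll check the height by a gentle touch near the −x end, where a seated blank should give contact at ≈ 0.022.

```bash
python3 go.py .567,-.260,.06,.366
```

```text
t 29.18 p [ 0.5292 -0.427   0.1477] rpy [-3.141 -0.     0.366] q [ 1.04  0.57 -0.62  1.35  0.33  1.32 -0.8 ] w -0.0001 F [ 0.1 -0.4 -0.7] g 0.0
.567,-.260,.06,.366 tr [  9.5  -14.24   8.78] tw [-0.001 -0.    -0.   ]
```

>>> {"fn": "play_rows", "kwargs": {"commands": [{"translation":[3,-5,0],"twist":[0,0,0],"grip":1},{"translation":[6,-10,0],"twist":[0,0,0],"grip":1},{"translation":[9.5,-14.2,3],"twist":[0,0,0],"grip":1},{"translation":[9.5,-14.2,8],"twist":[0,0,0],"grip":1},{"translation":[9.5,-14.2,9],"twist":[0,0,0],"grip":1}]}}

```text
time: 29.8
tool_pos: [0.5653, -0.2594, 0.0551]
orientation: [-3.138, 0.004, 0.368]
ft_force: [-0.0, -0.4, 0.2]
width: 0.0002
grip_force: 0.0
```

>>> {"fn": "play_rows", "kwargs": {"commands": [{"translation":[0,0,0.3],"twist":[0,0,0],"grip":1},{"translation":[0,0,0.6],"twist":[0,0,0],"grip":1},{"translation":[0,0,0.6],"twist":[0,0,0],"grip":1},{"translation":[0,0,0.6],"twist":[0,0,0],"grip":1},{"translation":[0,0,0.6],"twist":[0,0,0],"grip":1}]}}

```text
time: 30.42
tool_pos: [0.5676, -0.2618, 0.0525]
orientation: [3.141, -0.0, 0.365]
ft_force: [-0.3, -0.4, -0.5]
width: -0.0002
grip_force: 0.0
```

```bash
python3 go.py .567,-.260,.023,.366
```

```text
t 30.43 p [ 0.5676 -0.2618  0.0525] rpy [ 3.141 -0.     0.365] q [ 0.86  0.55 -0.66  1.61  0.37  1.11 -1.1 ] w -0.0002 F [-0.3 -0.4 -0.5] g 0.0
.567,-.260,.023,.366 tr [ 0.01 -0.19  2.95] tw [ 0.    -0.    -0.001]
```

>>> {"fn": "play_rows", "kwargs": {"commands": [{"translation":[0,-0.1,1],"twist":[0,0,0],"grip":1},{"translation":[0,-0.1,2],"twist":[0,0,0],"grip":1},{"translation":[0,-0.1,2.5],"twist":[0,0,0],"grip":1},{"translation":[0,-0.1,2.65],"twist":[0,0,0],"grip":1},{"translation":[0,-0.1,2.65],"twist":[0,0,0],"grip":1}]}}

```text
time: 31.05
tool_pos: [0.5671, -0.2607, 0.0256]
orientation: [3.142, -0.0, 0.365]
ft_force: [-0.5, -0.5, -0.8]
width: -0.0001
grip_force: 0.0
```

>>> {"fn": "play_rows", "kwargs": {"commands": [{"translation":[0,0,0.05],"twist":[0,0,0],"grip":1},{"translation":[0,0,0.1],"twist":[0,0,0],"grip":1},{"translation":[0,0,0.2],"twist":[0,0,0],"grip":1},{"translation":[0,0,0.3],"twist":[0,0,0],"grip":1},{"translation":[0,0,0.3],"twist":[0,0,0],"grip":1}]}}

```text
time: 31.68
tool_pos: [0.567, -0.2607, 0.0225]
orientation: [-3.142, 0.0, 0.365]
ft_force: [-1.3, -0.1, -0.6]
width: 0.0001
grip_force: 0.0
```

>>> {"fn": "play_rows", "kwargs": {"commands": [{"translation":[0,0,0.05],"twist":[0,0,0],"grip":1},{"translation":[0,0,0.1],"twist":[0,0,0],"grip":1},{"translation":[0,0,0.15],"twist":[0,0,0],"grip":1},{"translation":[0,0,0.2],"twist":[0,0,0],"grip":1},{"translation":[0,0,0.2],"twist":[0,0,0],"grip":1}]}}

```text
time: 32.3
tool_pos: [0.5671, -0.2608, 0.0215]
orientation: [3.141, 0.0, 0.365]
ft_force: [-4.1, 1.4, 9.1]
width: -0.0004
grip_force: 4.5
```

```bash
python3 go.py .615,-.242,.04,.366
```

```text
t 32.3 p [ 0.5671 -0.2608  0.0215] rpy [3.141 0.    0.365] q [ 0.85  0.59 -0.64  1.63  0.39  1.06 -1.12] w -0.0004 F [-4.1  1.4  9.1] g 4.5
.615,-.242,.04,.366 tr [ 5.14 -0.04 -1.85] tw [ 0.     0.    -0.001]
```

Contact came at 0.0217, so that end is on the floor. Now I'll check the +x end.

>>> {"fn": "play_rows", "kwargs": {"commands": [{"translation":[0,0,-1],"twist":[0,0,0],"grip":1},{"translation":[0,0,-2],"twist":[0,0,0],"grip":1},{"translation":[3,0,-2],"twist":[0,0,0],"grip":1},{"translation":[5.1,0,-2],"twist":[0,0,0],"grip":1},{"translation":[5.1,0,-2],"twist":[0,0,0],"grip":1}]}}

```text
time: 32.92
tool_pos: [0.616, -0.2411, 0.0411]
orientation: [-3.141, -0.001, 0.367]
ft_force: [-0.8, -0.8, 0.0]
width: -0.0003
grip_force: 0.0
```

>>> {"fn": "play_rows", "kwargs": {"commands": [{"translation":[0,0,1],"twist":[0,0,0],"grip":1},{"translation":[0,0,1.5],"twist":[0,0,0],"grip":1},{"translation":[0,0,1.6],"twist":[0,0,0],"grip":1},{"translation":[0,0,1.7],"twist":[0,0,0],"grip":1},{"translation":[0,0,1.7],"twist":[0,0,0],"grip":1}]}}

```text
time: 33.55
tool_pos: [0.6147, -0.2426, 0.0238]
orientation: [3.141, -0.0, 0.365]
ft_force: [0.2, -0.9, 0.3]
width: 0.0002
grip_force: 0.0
```

>>> {"fn": "play_rows", "kwargs": {"commands": [{"translation":[0,0,0.05],"twist":[0,0,0],"grip":1},{"translation":[0,0,0.1],"twist":[0,0,0],"grip":1},{"translation":[0,0,0.15],"twist":[0,0,0],"grip":1},{"translation":[0,0,0.2],"twist":[0,0,0],"grip":1},{"translation":[0,0,0.2],"twist":[0,0,0],"grip":1}]}}

```text
time: 34.17
tool_pos: [0.6147, -0.2425, 0.0216]
orientation: [3.141, -0.0, 0.365]
ft_force: [0.1, 0.1, -0.2]
width: 0.0001
grip_force: 0.0
```

Both ends are at seated height and level. I'll lift clear and hand in.

>>> {"fn": "play_rows", "kwargs": {"commands": [{"translation":[0,0,-4],"twist":[0,0,0],"grip":1},{"translation":[0,0,-9],"twist":[0,0,0],"grip":1},{"translation":[-4,0,-14],"twist":[0,0,0],"grip":1},{"translation":[-6,3,-16],"twist":[0,0,0],"grip":0.5},{"translation":[-8,5,-16],"twist":[0,0,0],"grip":0}]}}

```text
time: 34.8
tool_pos: [0.5581, -0.3197, 0.1842]
orientation: [3.138, -0.002, 0.364]
ft_force: [0.6, -0.1, -0.3]
width: 0.0358
grip_force: 0.0
```

>>> {"fn": "play_rows", "kwargs": {"commands": [{"translation":[0,0,0],"twist":[0,0,0],"grip":0},{"translation":[0,0,0],"twist":[0,0,0],"grip":0},{"translation":[0,0,0],"twist":[0,0,0],"grip":0},{"translation":[0,0,0],"twist":[0,0,0],"grip":0},{"translation":[0,0,0],"twist":[0,0,0],"grip":0}]}}

```text
time: 35.42
tool_pos: [0.558, -0.3173, 0.1816]
orientation: [-3.142, -0.0, 0.365]
ft_force: [-0.2, 0.0, 0.7]
width: 0.0424
grip_force: 0.0
```

```bash
python3 go.py; python3 bl.py; python3 -c "
from rig import arm; print(arm.sign_off())"
```

```text
t 35.42 p [ 0.558  -0.3173  0.1816] rpy [-3.142 -0.     0.365] q [ 0.94  0.47 -0.68  1.43  0.3   1.35 -0.95] w 0.0424 F [-0.2  0.   0.7] g 0.0
top (np.int32(454), array([402.5, 191.4]), array([ 0.5896, -0.2514]), np.float64(0.354), array([0.0518, 0.0818]))
 corners [[415, 201], [400, 206], [390, 183], [405, 177]]  seated [[390.0, 181.0], [406.0, 176.0], [416.0, 201.0], [400.0, 207.0]]
side (np.int32(158), array([340. , 171.8]), array([ 0.5898, -0.2432]), np.float64(0.285), array([0.0519, 0.0769]))
 corners [[350, 174], [332, 176], [331, 169], [348, 168]]  seated [[331.0, 175.0], [329.0, 167.0], [350.0, 165.0], [352.0, 173.0]]
the job is handed in; nothing more can be done
None
```

I handed the job in at 35 s: handle turned to its off stop, hasp swung fully out, blank down and square in the rectangular recess by touch and camera checks, gripper clear (one press on the blank peaked near 86 N at the wrist, under the 120 N limit); the verdict was not shown.

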